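# Load, clamp and tension the bottle shaker

## Task

Get the bottle shaker ready for its run: wind its clamp open with the crank, stand every white sample jar that is on the bench upright in one row in the cradle between the jaw and the back fence, and wind the clamp back until the jaw's sprung pad is pushed in by about half of its travel. Then push the drive tensioner's arm round against its spring until it rests, clicked home, in the first notch at or past the brass marker, and let go. Leave the marker where it is set and do not disturb the other things on the bench.

Things in the scene. Friction and masses are not known exactly. Their poses are not given: they have to be found in the camera images.
- shaker: bench bottle shaker, fixed, 250 mm deep (x), 475 mm wide (y): a flat cradle at its left, a cream drive guard with a metal top (105 mm above the bench) at its right. Origin: centre of its underside; x away from the robot at yaw 0, y to the left, z up. In its frame the guard spans x -115 to 135, y -274 to -86 mm
- cradle (a point): foot of the back fence's inner face at its middle, on the cradle floor (50 mm above the bench); axes as the shaker's. Jars stand at x -75 to 0 of this point. Fence and end cheeks (y -130, +130 mm) are 44 mm high. Four jars fit in the row, e.g. at y -94.5, -31.5, 31.5, 94.5 mm. Jaw pad: a 250 mm bar, 6 to 42 mm above the floor; no room for fingers beside it, so hold jars by the top
- crank (a joint): angle (rad) of the clamp's hand crank about the shaker's x. At 0 its arm points up; it grows counter-clockwise as seen from the robot (from up towards the shaker's +y). Gap from unloaded jaw pad to fence = 36 mm + 16 mm x value / 6.283: growing opens; end stop 16.49 (gap 78 mm). About 3 N at the knob turns it; it stays where it is left
- crank_knob (a point): centre of the crank's black knob, a horizontal round bar 20 mm in diameter, 55 mm long along the shaker's x, sticking out towards the robot, 45 mm off the crank's axis, free to spin on its own pin; the flat crank arm is 27 mm beyond this centre (+x). Free space around (lowest: 40 mm above the bench)
- crank_hub (a point): point on the crank's axis in the plane of the knob's centre; the knob's centre goes round this point in a circle of 45 mm radius in the shaker's y-z plane
- jaw_pad (a joint): how far (m) the jaw's sprung pad is pushed in: 0 when nothing presses it, 0.008 when it bottoms; 2.5 N per mm. With the jars (56 mm) touching fence and pad it reads 20 mm minus 16 mm x crank value / 6.283
- tensioner (a joint): angle (rad) of the sprung tensioner arm, level over the guard's top: 0 at rest, stop at 0.90, growing counter-clockwise seen from above. Its spring drives it back to 0 (2 N at the handle at rest, 6 N at 0.7). A pawl holds it in a notch at every 0.14 rad (0.14, 0.28 .. 0.70, at the scale's ticks): push 0.04 to 0.09 rad beyond a notch, then let it settle back onto it
- tension_handle (a point): centre of the arm's upright black handle, a cylinder 22 mm in diameter and 46 mm tall, 120 mm from the pivot; its lower end is 14 mm above the guard's top
- tension_pivot (a point): point on the tensioner's vertical pivot axis, at the height of the handle's centre
- pointer (a point): tip of the arm's thin pointer over the white scale arc, 150 mm from the pivot
- marker (a joint): angle (rad) of the brass set-marker on the rim of the scale, same zero and sense as the tensioner; the arm is wanted in the first notch that is at or past it
- marker_tip (a point): inner end of the brass marker on the scale, 163 mm from the pivot; its own x points away from the pivot, its own y in the direction in which the arm is pushed. The marker is a small tab 13 mm tall at the scale's rim
- pawl_tab (a point): centre of the small upright black tab (12 mm in diameter, 24 mm tall) on the pawl's tail, on the guard's top near its outer edge. Pushing it about 10 mm towards the shaker's +y lifts the pawl and lets the arm spring back to 0; only needed if the arm has gone too far
- jar0_c (a point): white plastic screw-top sample jar, a plain cylinder 56 mm in diameter and 100 mm tall (the upper 20 mm is its ribbed cap, no wider than the jar), half full and so bottom-heavy, about 0.26 kg; this point is its centre, 50 mm above its underside; z is up through the cap. Absent jars read None
- jar1_c (a point): white plastic screw-top sample jar, a plain cylinder 56 mm in diameter and 100 mm tall (the upper 20 mm is its ribbed cap, no wider than the jar), half full and so bottom-heavy, about 0.26 kg; this point is its centre, 50 mm above its underside; z is up through the cap. Absent jars read None
- jar2_c (a point): white plastic screw-top sample jar, a plain cylinder 56 mm in diameter and 100 mm tall (the upper 20 mm is its ribbed cap, no wider than the jar), half full and so bottom-heavy, about 0.26 kg; this point is its centre, 50 mm above its underside; z is up through the cap. Absent jars read None
- jar3_c (a point): white plastic screw-top sample jar, a plain cylinder 56 mm in diameter and 100 mm tall (the upper 20 mm is its ribbed cap, no wider than the jar), half full and so bottom-heavy, about 0.26 kg; this point is its centre, 50 mm above its underside; z is up through the cap. Absent jars read None
- reagent: bystander: brown glass bottle with cap, 68 mm in diameter, 135 mm tall; origin under its centre
- beaker: bystander: glass beaker, 72 mm in diameter, 85 mm tall; origin under its centre
- petri: bystander: stack of three dishes, 90 mm in diameter, 42 mm tall; origin under its centre
- tip_box: bystander: pipette-tip box 85 x 122 x 60 mm; origin under its centre
- slide_box: bystander: flat wooden slide box 90 x 170 x 32 mm; origin under its centre
- wash_bottle: bystander: tall narrow-necked wash bottle with a bent spout, 64 mm in diameter, 140 mm tall; origin under its centre
Mind the look-alikes: they are no part of the job. Leave any blue or red look-alike of the part that bears jar3_c alone. Leave any purple look-alike of the part that bears jar1_c alone.

How it is judged:
By the outcome, as a careful person would: the job done as asked, in the order asked, and still so for the second after the job is handed in, with the robot touching nothing.
Of jar0, jar1, jar2, jar3 only 3 to 4 are there at a start; the rules pass over those that are not, and their reading is None.
At some moment in a run one of jar0, jar1, jar2, jar3 may be knocked a few centimetres aside while the robot is not near it.
It also fails if it takes over 210 s, if anything falls off the work surface, if the arm or the gripper's body presses on something with over 40 N, if the wrist force passes 120 N, or if a joint passes its speed limit or range.

## Robot

A 6-joint arm with a two-finger parallel gripper is mounted at the origin on the work surface. World frame = base frame: x ahead of the robot, y to its left, z up, the work surface at z = 0. Lengths are in mm, angles in degrees, forces in N, time in s.
With the tool pointing down it reaches from about 375 to 900 mm from the base axis. Payload 3.1 kg.
Tool frame: the origin (TCP) lies at the very end of the fingers, on their centre line; the grasp point (between the pads) lies 19 mm behind it (manip.grasp_offset is the distance from the TCP to the grasp point, in mm); z points along the fingers, y is the line along which they close (so a half turn about z gives the same grasp; the last joint's range is limited). The gripper opens to 85 mm and grips with 20 to 120 N. Pads are 22 mm wide; open, the fingers measure 114 mm over their backs; the gripper's body (76 mm by 85 mm) begins 54 mm behind the grasp point. The pads swing forward as they close: fully open they stand 13 mm farther back than shut.
Start: joints at [-82.019, 30.224, 82.088, -0, 67.689, -10.227], TCP at [195.321, -593.672, 201.01] pointing down, gripper open.
Joint ranges: [-176.69, 176.69], [-43.24, 126.21], [12.49, 139.97], [-82, 262], [0, 151.66], [-163.58, 163.58]. Speed limits (degrees/s): [159.86, 159.86, 180, 180, 180, 180].

## Interface

Orientations are given as a 3x3 rotation matrix whose columns are the frame's x, y, z axes.
In Python, from cell import manip gives the robot as it stands.
- The arm moves only by the shell command python3 -m jog 'ROWS' [OPENING]. ROWS is JSON, a list of rows, each a list of 6 numbers: the shift along the tool's x, y, z each as a share of 30 mm, from -1 to 1, then the turn, a rotation vector about the tool's x, y, z each as a share of 6 degrees, from -1 to 1. A call has 1 to 8 rows; each row shifts and turns the commanded pose from where the row before left it, along the tool's axes as they then stand; what a row does not reach is not made up. A row lasts 1/8 s, in which the tool goes at most 62.5 mm and 10.7 degrees, less where a joint would pass 70% of its speed; a pose out of reach is approached as far as the arm can. A call with a number of a shift or a turn outside -1 to 1 is refused whole. A call with a gripper value outside its range is refused whole. OPENING is the closure, from 0 (fully open) to 1 (shut), set as the call begins (- or left out, the last holds). The fingers move at their own pace and stop on an object; the grip force is fixed at half the most. Time passes only in rows, so rows that do not move let the fingers close. It gives the time, the measured TCP pose, the force, the opening and the grip force at its end, in the units of the state.
- manip.state(): the state, without advancing time (a new reading comes with each control period).
- manip.snapshot(name): name is "scene" or "top" or "wrist"; returns a dict with "color" (384x512x3 uint8, red, green, blue), "intrinsics" (3x3 intrinsics, pixels), "extrinsics" (4x4, takes a point from world to camera coordinates). Camera axes: x right, y down, z forward; pixel columns grow to the right and rows downward; lengths in mm; the calibration is good to about 2 mm. A picture is of the moment at which its call begins. There is no depth.
- manip.job_done(): hands the job in; it is judged then, once.
Trained networks look in the newest picture that a camera, given by its name, has taken for a name from the list of things; names that differ only in an ending like _2 or _b are one class to them, and where a whole thing is asked for, a point or a joint stands for the part that bears it (a point fixed in the world has none). Each returns a list of dicts, best first, with "confidence" (0 to 1); they miss things now and then, are a little off and sometimes report something else, mostly with a low value. They report only what shows in the picture. A call takes as long as a camera call. They do not tell look-alikes from the thing itself.
- manip.look_for(camera, label): "location" ([column, row] in pixels, amid what is visible of it).
The state is a dict: "time_s": time; "q": joint angles; "joint_velocities": joint speeds; "effort": joint torques, N m; "tcp_pos": TCP position; "orientation": TCP orientation; "force": force on the tool from outside, world axes, zero at the start; "wrist_torque": the same for the moment, N m; "opening": opening from 0.0 (shut) to 1.0 (fully open); "grip_force": force on a finger pad.
Only numpy, scipy, OpenCV 4.12 (cv2) and the standard library are available. Lean on these libraries where they do the work, as an engineer would, in place of code of your own. Each camera call takes 0.05 s, during which the arm holds its last target. There are 200 camera calls.

## Working session

There is one attempt and no reset: what is moved stays moved. The work goes in short steps, Python scripts to look and compute and a shell command to move; the robot and the scene stay as the last step left them, time stands still between calls to the robot, and variables do not carry over. Pictures are saved under pics/ and viewed, at most 14 in all, crops included, and the job is handed in when it is done.

```bash
ls; mkdir -p pics; cat > h.py <<'E'
import numpy as np, cv2
from cell import manip
def snap(c,name=None):
    s=manip.snapshot(c)
    if name: cv2.imwrite('pics/'+name+'.png',cv2.resize(s['color'][:,:,::-1],(800,600),interpolation=cv2.INTER_CUBIC))
    return s
def ray(s,px):
    K=np.array(s['intrinsics']);E=np.array(s['extrinsics']);R=E[:3,:3];t=E[:3,3]
    d=R.T@np.linalg.inv(K)@np.array([px[0],px[1],1.]);o=-R.T@t
    return o,d
def atz(s,px,z):
    o,d=ray(s,px);return o+d*(z-o[2])/d[2]
def proj(s,p):
    K=np.array(s['intrinsics']);E=np.array(s['extrinsics']);q=K@(E[:3,:3]@np.array(p)+E[:3,3]);return q[:2]/q[2]
def tri(a,pa,b,pb):
    o1,d1=ray(a,pa);o2,d2=ray(b,pb);A=np.stack([d1,-d2],1);x=np.linalg.lstsq(A,o2-o1,rcond=None)[0]
    p,q=o1+d1*x[0],o2+d2*x[1];return (p+q)/2,np.linalg.norm(p-q)
E
cat > look.py <<'E'
from h import *
np.set_printoptions(precision=1,suppress=True)
S={c:snap(c,c+'0') for c in('scene','top')}
for c in S: print(c,S[c]['intrinsics'],S[c]['extrinsics'])
for l in 'shaker cradle crank_knob crank_hub tension_handle tension_pivot pointer marker_tip pawl_tab jar0_c jar3_c reagent beaker petri tip_box slide_box wash_bottle'.split():
    for c in S: print(l,c,[([round(v) for v in d['location']],round(d['confidence'],2)) for d in manip.look_for(c,l)[:7]])
E
python3 look.py; python3 -c "
from cell import manip;print(manip.state())"
```

```text
pics
scene [[498.9   0.  253.5]
 [  0.  498.9 189.5]
 [  0.    0.    1. ]] [[   0.1    1.     0.   -28. ]
 [   0.6   -0.    -0.8 -198.9]
 [  -0.8    0.1   -0.6 1907.5]
 [   0.     0.     0.     1. ]]
top [[391.6   0.  259.6]
 [  0.  391.6 188.2]
 [  0.    0.    1. ]] [[  -0.    -1.     0.    -2.6]
 [  -1.     0.    -0.   478.8]
 [   0.    -0.    -1.  1569. ]
 [   0.     0.     0.     1. ]]
shaker scene [([256, 249], 0.79)]
shaker top [([256, 148], 0.95), ([282, 131], 0.22)]
cradle scene [([257, 249], 0.7), ([218, 244], 0.2)]
cradle top [([383, 184], 0.53)]
crank_knob scene [([295, 193], 0.59), ([89, 217], 0.56), ([409, 202], 0.54)]
crank_knob top []
crank_hub scene []
crank_hub top [([258, 148], 0.61)]
tension_handle scene [([225, 246], 0.69)]
tension_handle top [([278, 134], 0.78), ([345, 169], 0.49)]
tension_pivot scene [([253, 251], 0.86)]
tension_pivot top [([254, 150], 0.62)]
pointer scene [([225, 245], 0.64), ([296, 192], 0.22)]
pointer top [([285, 130], 0.72)]
marker_tip scene []
marker_tip top [([256, 148], 0.53)]
pawl_tab scene [([189, 260], 0.61)]
pawl_tab top [([306, 125],
[... 1040 characters left out ...]
3e+01, -1.02279449e+01]), 'joint_velocities': array([ 0.01723772,  0.03321735, -0.09016573, -0.02052959, -0.05186108,
       -0.06509574]), 'effort': array([-8.87899369e-04, -4.42313755e+01, -1.78416377e+01, -2.87278463e-04,
        8.67523704e-04,  8.74743051e-06]), 'tcp_pos': array([ 195.32487189, -593.64973081,  201.00963219]), 'orientation': array([[ 9.49920729e-01,  3.12490974e-01,  9.15251381e-07],
       [ 3.12490973e-01, -9.49920729e-01,  2.88392231e-05],
       [ 9.88141316e-06, -2.71089680e-05, -1.00000000e+00]]), 'force': array([-0.43730578,  0.29054126,  0.81659555]), 'wrist_torque': array([ 0.0026158 ,  0.005524  , -0.01998144]), 'grip_force': 0.0, 'opening': 0.9971370196535476}
```

View pics/scene0.png

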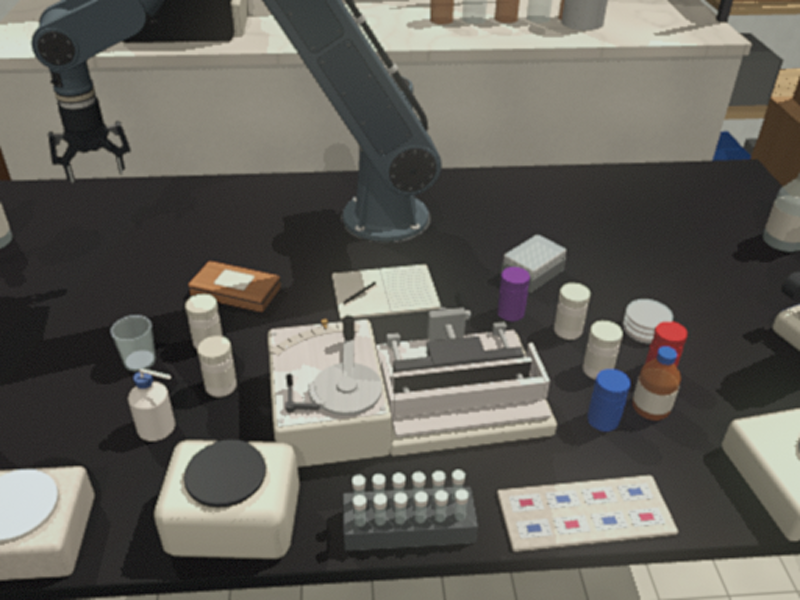

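View pics/top0.png

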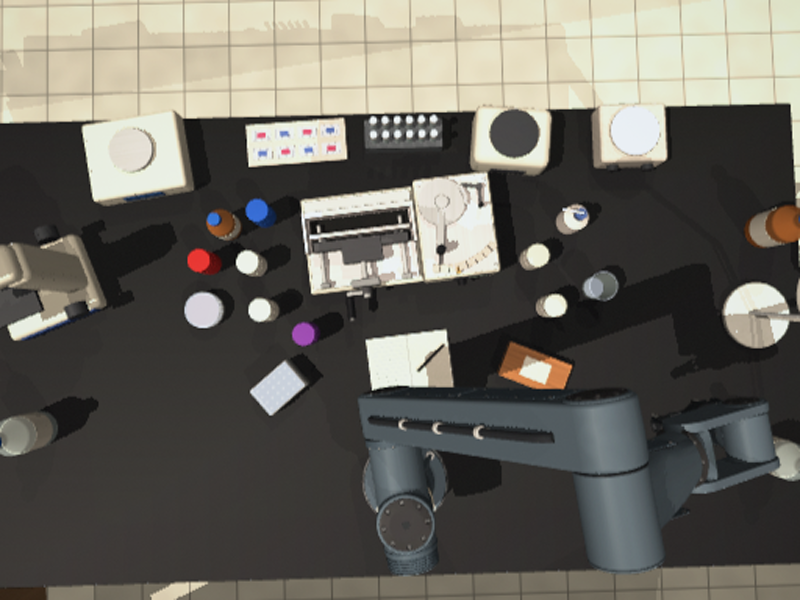

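Jars: four white ones in top view (of 800): (250,263), (263,309), (536,256), (552,305). Red (203,261), blue (257,211), purple (305,334) are look-alikes. The shaker is slightly yawed. I'll enlarge it and measure.

```bash
cat > a.py <<'E'
from h import *
np.set_printoptions(precision=1,suppress=True)
t=snap('top');s=snap('scene')
c=t['color'][100:200,185:325,::-1];c2=s['color'][195:300,165:365,::-1]
a=cv2.resize(c,(800,571),interpolation=cv2.INTER_CUBIC);cv2.imwrite('pics/topcrop.png',a)
cv2.imwrite('pics/scenecrop.png',cv2.resize(c2,(800,420),interpolation=cv2.INTER_CUBIC))
# jar caps via colour: candidates
for p in [(250,263),(263,309),(536,256),(552,305),(203,261),(257,211),(305,334)]:
    u=int(p[0]*.64);v=int(p[1]*.64)
    w=t['color'][v-12:v+13,u-12:u+13].astype(int)
    m=(w.max(2)>110).astype(np.uint8)
    n,l,st,ce=cv2.connectedComponentsWithStats(m);k=1+np.argmax(st[1:,4])
    cc=ce[k]+[u-12,v-12]
    print(p,st[k],cc,atz(t,cc,100),w[m>0].mean(0))
E
python3 a.py
```

```text
(250, 263) [  3   4  17  17 216] [158.9 167.9] [561.8 367.  100. ] [206.3 208.9 198.3]
(263, 309) [  3   6  17  15 200] [166.4 198.2] [445.7 340.1 100. ] [214.3 217.8 208.7]
(536, 256) [  2   5  19  17 239] [342. 164.] [ 558.6 -332.4  100. ] [205.2 202.5 181.7]
(552, 305) [  2   5  20  15 238] [352.8 195.5] [ 436.9 -369.3  100. ] [205.1 204.3 188.8]
(203, 261) [  3   4  15  16 184] [126.8 166.3] [571.3 489.1 100. ] [215.7  52.2  48.2]
(257, 211) [  5   4  15  16 175] [164.  134.1] [691.3 345.8 100. ] [ 52.4 102.4 199.2]
(305, 334) [  4   5  14  16 170] [193.6 213.4] [385.  237.9 100. ] [153.8  75.9 172. ]
```

View pics/topcrop.png

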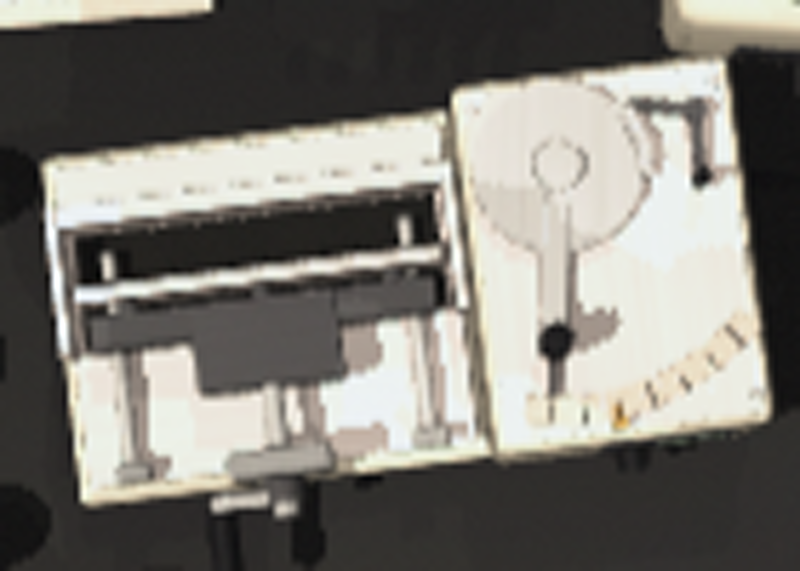

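View pics/scenecrop.png

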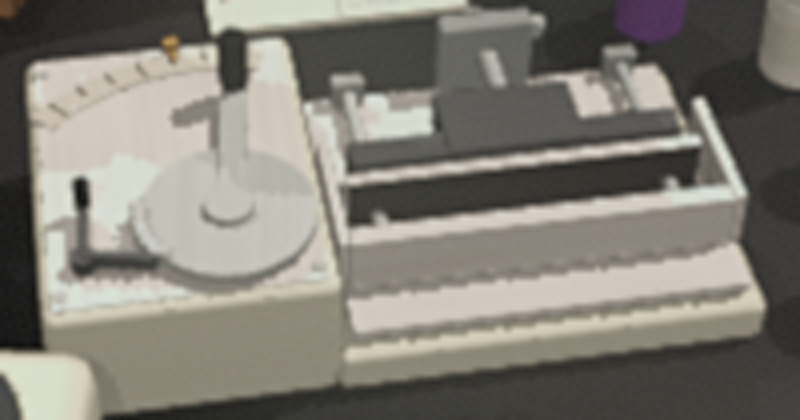

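```bash
cat > b.py <<'E'
from h import *
np.set_printoptions(precision=3,suppress=True)
t=snap('top')
f=lambda p:np.array([185+p[0]*140/800-.0,100+p[1]*100/571])
C=[(452,92),(725,60),(770,418),(492,458)];Q=np.array([[135,-86],[135,-274],[-115,-274],[-115,-86.]])
W=np.array([atz(t,f(p),105)[:2] for p in C])
qc,wc=Q.mean(0),W.mean(0);H=(Q-qc).T@(W-wc);th=np.arctan2(H[0,1]-H[1,0],H[0,0]+H[1,1])
R=np.array([[np.cos(th),-np.sin(th)],[np.sin(th),np.cos(th)]]);o=wc-R@qc
print('yaw',np.degrees(th),'o',o,'res',(Q@R.T+o-W))
def sh(p,z): return R.T@(atz(t,f(p),z)[:2]-o)
for n,p,z in [('pivot',(558,165),125),('handle',(556,341),165),('pointer',(556,392),115),('marker',(620,415),112),('pawl',(702,175),130),('hub',(288,490),100),('knobL',(222,540),100),('knobtopL',(222,515),100),('fence',(250,205),94),('padfront',(250,270),92),('padback',(250,295),92),('cheekL',(62,290),94),('cheekR',(455,240),94)]:
    q=sh(p,z);print(n,q,R@q+o)
E
python3 b.py
```

```text
yaw 5.297817361992752 o [609.644  36.483] res [[ 2.149  2.757]
 [ 2.468 -0.606]
 [-4.544 -1.705]
 [-0.073 -0.446]]
pivot [  71.356 -151.362] [ 694.67  -107.644]
handle [ -49.026 -132.711] [ 573.081 -100.188]
pointer [ -77.063 -132.469] [ 545.141 -102.536]
marker [ -97.017 -172.972] [ 529.012 -144.708]
pawl [  52.623 -244.29 ] [ 684.598 -201.904]
hub [-119.678   51.862] [485.688  77.073]
knobL [-147.606   99.353] [453.494 121.783]
knobtopL [-131.042   97.443] [470.164 121.41 ]
fence [74.775 55.251] [678.998  98.402]
padfront [31.311 60.438] [635.241  99.553]
padback [14.481 62.389] [618.302  99.942]
cheekL [ 32.46  187.264] [624.675 225.944]
cheekR [ 34.899 -79.01 ] [651.688 -38.968]
```

```bash
python3 -m jog '[[0,0,0,0,0,1],[0,0,0,0,0,1],[0.4,-0.925,0,0,0,0.12],[0.4,-0.925,0,0,0,0],[0.4,-0.925,0,0,0,0],[0.4,-0.925,0,0,0,0],[0.4,-0.925,0,0,0,0],[0.4,-0.925,0,0,0,0]]'
python3 -m jog '[[0.4,-0.925,0,0,0,0],[0.4,-0.925,0,0,0,0],[0.4,-0.925,0,0,0,0],[0.4,-0.925,0,0,0,0],[0.4,-0.925,0,0,0,0],[0.4,-0.925,0,0,0,0],[0.4,-0.925,0,0,0,0],[0.4,-0.925,0,0,0,0]]'
python3 -m jog '[[0.4,-0.925,0,0,0,0],[0.4,-0.925,0,0,0,0],[0.4,-0.925,0,0,0,0],[0.4,-0.925,0,0,0,0],[0.4,-0.925,0,0,0,0],[0.4,-0.925,0,0,0,0],[0.4,-0.925,0,0,0,0],[0.4,-0.925,0,0,0,0]]'
python3 -m jog '[[0.4,-0.925,0,0,0,0],[0.4,-0.925,0,0,0,0],[0,0,0,0,0,0],[0,0,0,0,0,0]]'
cat > w.py <<'E'
import sys
from h import *
np.set_printoptions(precision=3,suppress=True)
s=snap('wrist',sys.argv[1]);print(np.array(s['intrinsics']),np.array(s['extrinsics']))
for l in sys.argv[2:]: print(l,[([round(v,1) for v in d['location']],round(d['confidence'],2)) for d in manip.look_for('wrist',l)[:4]])
x=manip.state();print(x['tcp_pos'],x['orientation'],x['time_s'],x['force'])
E
python3 w.py w1 crank_knob crank_hub cradle marker_tip pointer
```

```text
time_s: 2.95
tcp_pos: [251.0, -420.1, 201.2]
orientation: [[0.995, 0.095, 0.0], [0.095, -0.995, -0.0], [0.0, 0.0, -1.0]]
force: [0.1, 0.2, 0.2]
opening: 0.995
grip_force: 0.0
time_s: 3.95
tcp_pos: [325.4, -190.0, 201.3]
orientation: [[0.995, 0.095, 0.001], [0.095, -0.995, -0.001], [0.001, 0.001, -1.0]]
force: [0.4, -0.3, 0.1]
opening: 0.997
grip_force: 0.0
time_s: 4.95
tcp_pos: [399.9, 40.3, 201.3]
orientation: [[0.995, 0.096, 0.001], [0.096, -0.995, -0.0], [0.001, 0.0, -1.0]]
force: [-0.0, -0.7, -0.2]
opening: 0.997
grip_force: 0.0
time_s: 5.45
tcp_pos: [417.6, 96.6, 201.0]
orientation: [[0.995, 0.096, -0.0], [0.096, -0.995, -0.0], [-0.0, 0.0, -1.0]]
force: [-0.0, 0.9, -0.0]
opening: 1.0
grip_force: 0.0
[[315.219   0.    252.729]
 [  0.    315.219 191.901]
 [  0.      0.      1.   ]] [[  0.096  -0.995  -0.     56.47 ]
 [ -0.94   -0.09    0.329 358.03 ]
 [ -0.328  -0.031  -0.944 520.944]
 [  0.      0.      0.      1.   ]]
crank_knob [([235.0, 117.0], 0.67)]
crank_hub [([309.0, 51.1], 0.62)]
cradle [([307.4, 48.7], 0.85)]
marker_tip [([307.1, 46.3], 0.19)]
pointer []
[417.839  96.333 201.059] [[ 0.996  0.094 -0.   ]
 [ 0.094 -0.996 -0.   ]
 [-0.     0.    -1.   ]] 5.75 [0.013 0.177 0.88 ]
```

View pics/w1.png

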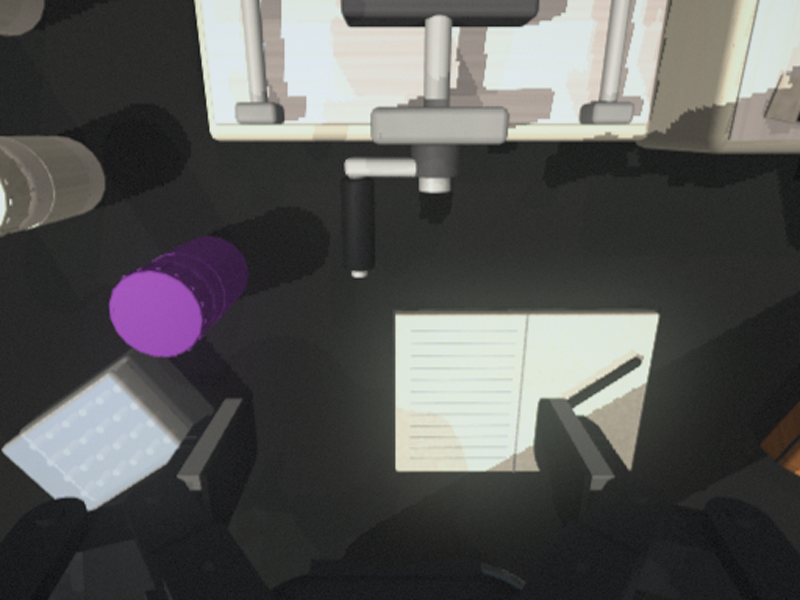

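```bash
cat > c.py <<'E'
from h import *
np.set_printoptions(precision=1,suppress=True)
s=snap('wrist')
k=.64
for z in (75,80,85,90,95,100):
    a=atz(s,(359*k,268*k),z);b=atz(s,(359*k,180*k),z);h1=atz(s,(434*k,186*k),z)
    print(z,'knob tip',a,'base',b,'L',np.linalg.norm(a-b),'hubtip',h1, 'dist', np.linalg.norm((h1-b)[:2]))
l=atz(s,(214*k,138*k),40);r=atz(s,(630*k,136*k),40);print(l,r,np.degrees(np.arctan2(r[0]-l[0],l[1]-r[1])))
for p in [(212,140),(640,150),(200,20),(725,150),(752,0),(660,0)]: print(p,atz(s,np.array(p)*k,50),atz(s,np.array(p)*k,105))
print('cam',-np.array(s['extrinsics'])[:3,:3].T@np.array(s['extrinsics'])[:3,3])
im=s['color'][60:140,200:330,::-1];cv2.imwrite('pics/w1c.png',cv2.resize(im,(780,480),interpolation=cv2.INTER_CUBIC))
E
python3 c.py
```

```text
75 knob tip [417.3 119.2  75. ] base [471.2 122.9  75. ] L 54.05957733374172 hubtip [472.   78.2  75. ] dist 44.703968465459795
80 knob tip [418.7 118.9  80. ] base [471.8 122.6  80. ] L 53.15621870560852 hubtip [472.5  78.7  80. ] dist 43.956946057649276
85 knob tip [420.1 118.7  85. ] base [472.3 122.3  85. ] L 52.2528600774752 hubtip [473.   79.1  85. ] dist 43.20992364983874
90 knob tip [421.6 118.4  90. ] base [472.8 122.   90. ] L 51.349501449341936 hubtip [473.5  79.6  90. ] dist 42.46290124202823
95 knob tip [423.  118.2  95. ] base [473.3 121.7  95. ] L 50.44614282120868 hubtip [474.  80.  95.] dist 41.7158788342177
100 knob tip [424.4 117.9 100. ] base [473.8 121.4 100. ] L 49.542784193075356 hubtip [474.5  80.4 100. ] dist 40.96885642640719
[485.2 220.1  40. ] [511.6 -46.6  40. ] 5.646418926360998
(212, 140) [484.4 217.9  50. ] [487.4 198.6 105. ]
(640, 150) [503.7 -50.5  50. ] [503.4 -24.2 105. ]
(200, 20) [550.7 223.   50. ] [542.4 202.9 105. ]
(725, 150) [ 508.7 -103.8   50. ] [507.6 -68.5 105. ]
(752, 0) [590.7 -93.4  50. ] [575.6 -59.8 105. ]
(660, 0) [585.7 -40.7  50. ] [571.5 -16.1 105. ]
cam [502.  104.3 374.2]
```

View pics/w1c.png

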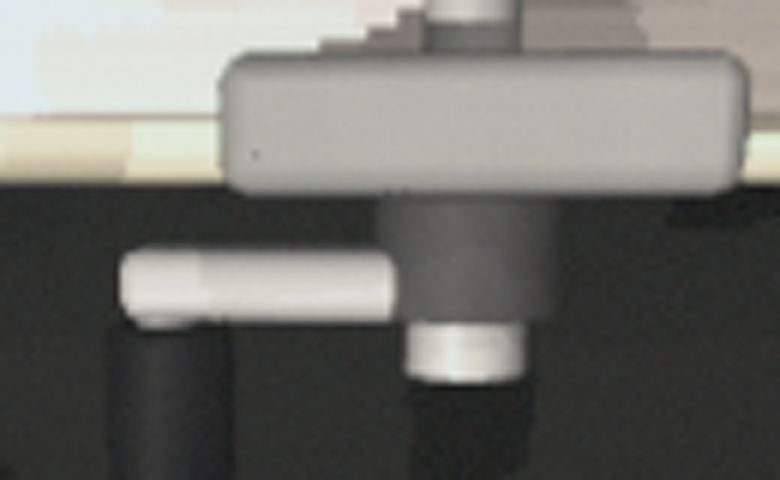

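```bash
python3 -m jog '[[0,0,0,0,1,0],[0,0,0,0,1,0],[0,0,0,0,1,0],[0,0,0,0,1,0],[0,0,0,0,1,0],[0,0,0,0,1,0],[0,0,0,0,0,0],[0,0,0,0,0,0]]'
python3 w.py w2 crank_knob crank_hub cradle
```

```text
time_s: 6.8
tcp_pos: [420.6, 107.9, 202.0]
orientation: [[0.852, 0.116, 0.511], [0.085, -0.993, 0.083], [0.517, -0.027, -0.856]]
force: [0.4, 0.3, 0.0]
opening: 1.005
grip_force: 0.0
[[315.219   0.    252.729]
 [  0.    315.219 191.901]
 [  0.      0.      1.   ]] [[  0.115  -0.993  -0.028  64.279]
 [ -0.972  -0.107  -0.207 485.444]
 [  0.202   0.051  -0.978 298.256]
 [  0.      0.      0.      1.   ]]
crank_knob [([251.9, 189.1], 0.91), ([32.6, 29.5], 0.35)]
crank_hub [([337.2, 93.6], 0.75), ([249.3, 194.1], 0.37)]
cradle [([337.2, 93.2], 0.92)]
[420.434 108.141 201.899] [[ 0.852  0.116  0.511]
 [ 0.085 -0.993  0.084]
 [ 0.517 -0.028 -0.856]] 7.0 [-0.384  0.008  0.178]
```

View pics/w2.png

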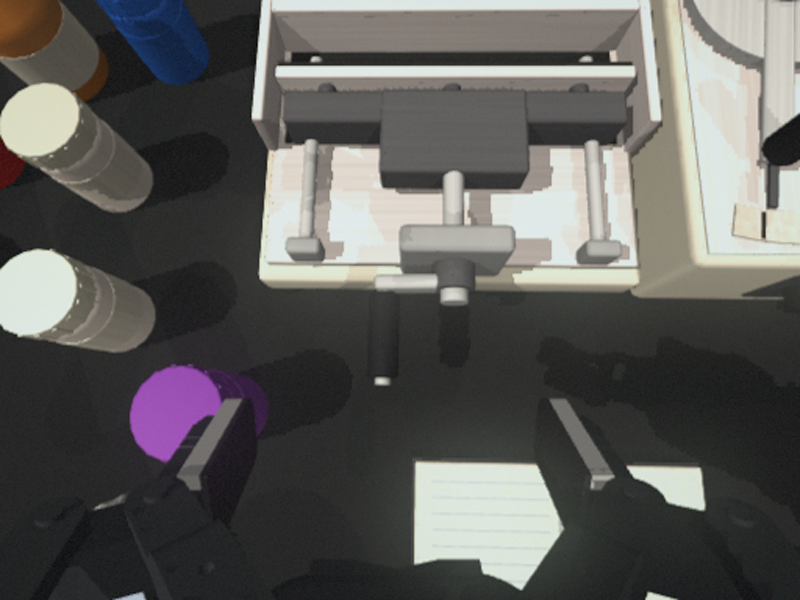

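```bash
cat > d.py <<'E'
from h import *
np.set_printoptions(precision=1,suppress=True)
K=[[315.219,0,252.729],[0,315.219,191.901],[0,0,1]]
a=dict(intrinsics=K,extrinsics=[[.096,-.995,0,56.47],[-.94,-.09,.329,358.03],[-.328,-.031,-.944,520.944],[0,0,0,1]])
b=dict(intrinsics=K,extrinsics=[[.115,-.993,-.028,64.279],[-.972,-.107,-.207,485.444],[.202,.051,-.978,298.256],[0,0,0,1]])
k=.64
for n,p,q in [('knobpin',(360,273),(382,381)),('knob end',(358,268),(382,375)),('arm left end',(346,168),(376,282)),('shaft end',(434,189),(454,300)),('block top FL',(372,140),(402,252)),('block FR',(508,140),(514,252)),('jawblk FL',(345,22),(383,182)),('base FL',(212,140),(262,285))]:
    r=tri(a,np.array(p)*k,b,np.array(q)*k);print(n,r[0],r[1])
for p in [(283,83),(634,83),(283,68),(634,68),(638,5),(272,8)]: print(p,atz(b,np.array(p)*k,92),atz(b,np.array(p)*k,94))
E
python3 d.py
```

```text
knobpin [416.2 118.4  82.9] 0.8252472932363861
knob end [419.7 119.3  84.6] 0.1894517951731375
arm left end [478.1 130.1  86.4] 0.10000239861737094
shaft end [471.4  79.3  87.9] 0.049167982188833455
block top FL [494.9 115.5 102.3] 1.1674473480621117
block FR [501.7  46.2 104.3] 1.4083737035072468
jawblk FL [553.1 135.9  74.1] 1.3216261243648322
base FL [482.2 227.2  19.4] 2.7679982104843806
(283, 83) [611.3 211.6  92. ] [609.9 210.8  94. ]
(634, 83) [634.2 -28.2  92. ] [632.7 -27.4  94. ]
(283, 68) [623.  213.5  92. ] [621.6 212.8  94. ]
(634, 68) [645.8 -28.   92. ] [644.2 -27.2  94. ]
(638, 5) [696.7 -29.9  92. ] [694.8 -29.1  94. ]
(272, 8) [670.9 229.5  92. ] [669.2 228.6  94. ]
```

```bash
cat > go.py <<'E'
import sys
from h import *
# usage: go.py g|t x y z ... : shift needed (tool axes, units of 30 mm) to bring grasp point/TCP through points
np.set_printoptions(precision=3,suppress=True)
s=manip.state();R=np.array(s['orientation']);p=np.array(s['tcp_pos'])
P=np.array(list(map(float,sys.argv[2:]))).reshape(-1,3)
if sys.argv[1]=='g': p=p-19*R[:,2]
print('at',p,'F',s['force'],'t',s['time_s'],'op',s['opening'])
for q in P: print(q,'->',R.T@(q-p)/30,'world',q-p); p=q
E
python3 go.py g 404 115.1 153.5 445 121.8 85
```

```text
at [410.73  106.55  218.156] F [-0.384  0.008  0.178] t 7.0 op 0.9991441265716233
[404.  115.1 153.5] -> [-1.281 -0.249  1.753] world [ -6.73    8.55  -64.656]
[445.  121.8  85. ] -> [0.003 0.001 2.67 ] world [ 41.    6.7 -68.5]
```

```bash
python3 -m jog '[[-0.64,-0.12,0.88,0,0,0],[-0.64,-0.13,0.87,0,0,0],[0,0,0.5,0,0,0],[0,0,0.5,0,0,0],[0,0,0,0,0,0],[0,0,0,0,0,0]]' 0.55
python3 go.py g 445 121.8 85;python3 w.py w3 crank_knob
```

```text
time_s: 7.75
tcp_pos: [436.1, 125.9, 160.5]
orientation: [[0.844, 0.136, 0.519], [0.086, -0.989, 0.12], [0.529, -0.056, -0.846]]
force: [-0.5, -0.2, 0.3]
opening: 0.449
grip_force: 0.0
at [426.233 123.653 176.579] F [-0.503 -0.239  0.338] t 7.75 op 0.4491333582867285
[445.  121.8  85. ] -> [-1.094  0.318  2.901] world [ 18.767  -1.853 -91.579]
[[315.219   0.    252.729]
 [  0.    315.219 191.901]
 [  0.      0.      1.   ]] [[  0.136  -0.989  -0.057  74.662]
 [ -0.968  -0.12   -0.222 495.799]
 [  0.213   0.085  -0.973 244.149]
 [  0.      0.      0.      1.   ]]
crank_knob [([272.7, 202.9], 0.93), ([46.8, 89.7], 0.18)]
[436.153 125.876 160.809] [[ 0.844  0.136  0.52 ]
 [ 0.086 -0.989  0.12 ]
 [ 0.53  -0.056 -0.846]] 7.85 [-0.233 -0.098  0.479]
```

View pics/w3.png

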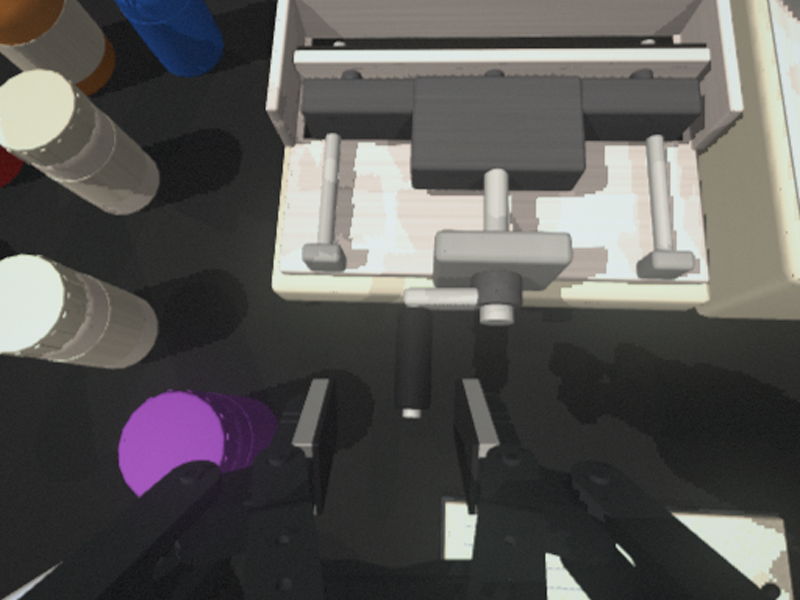

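```bash
python3 -c "
from cell import manip;s=manip.state();print(s['q'].round(1))"; python3 -m jog '[[0,0,0,0,-1,0],[0,0,0,0,-1,0],[0,0,0,0,-1,0],[0,0,0,0,0,0],[0,0,0,0,0,0]]'
python3 -c "
from cell import manip;s=manip.state();print(s['q'].round(1))"; python3 go.py g 445 121.8 115 445 121.8 85
```

```text
[ -5.3  17.  134.7 105.1  10.  -24.9]
time_s: 8.48
tcp_pos: [441.1, 147.7, 164.3]
orientation: [[0.877, 0.17, 0.45], [0.099, -0.979, 0.178], [0.471, -0.112, -0.875]]
force: [-0.3, 0.6, 0.5]
opening: 0.449
grip_force: 0.0
[ -4.3  16.1 130.   59.1  14.2  22. ]
at [432.55  144.288 180.907] F [-0.27   0.568  0.451] t 8.475 op 0.44912351015416035
[445.  121.8 115. ] -> [-0.745  1.05   1.975] world [ 12.45  -22.488 -65.907]
[445.  121.8  85. ] -> [-0.471  0.112  0.875] world [  0.   0. -30.]
```

```bash
cat > rot.py <<'E'
import sys
from h import *
from scipy.spatial.transform import Rotation as Ro
# rot.py yaw tilt : remaining turn in tool axes, units of 6 deg (tool x at yaw, tilted forward)
np.set_printoptions(precision=2,suppress=True)
yaw,tilt=map(float,sys.argv[1:3])
T=(Ro.from_euler('z',yaw,degrees=True)*Ro.from_euler('x',180,degrees=True)*Ro.from_euler('y',tilt,degrees=True)).as_matrix()
s=manip.state();R=np.array(s['orientation'])
print('turn',Ro.from_matrix(R.T@T).as_rotvec(degrees=True)/6,'q',s['q']);print(T)
E
python3 rot.py 5.5 10
```

```text
turn [-1.25 -3.    0.34] q [ -4.27  16.08 130.04  59.14  14.25  22.02]
[[ 0.98  0.1   0.17]
 [ 0.09 -1.    0.02]
 [ 0.17  0.   -0.98]]
```

```bash
python3 -m jog '[[0,0,0,-0.25,-0.6,0.07],[0,0,0,-0.25,-0.6,0.07],[0,0,0,-0.25,-0.6,0.07],[0,0,0,-0.25,-0.6,0.07],[0,0,0,-0.25,-0.6,0.06],[0,0,0,0,0,0]]'
python3 rot.py 5.5 10; python3 go.py g 438 121 110 438 121 81
```

```text
time_s: 9.22
tcp_pos: [441.8, 152.8, 164.0]
orientation: [[0.971, 0.114, 0.212], [0.105, -0.993, 0.055], [0.217, -0.031, -0.976]]
force: [-0.5, -0.2, -0.1]
opening: 0.45
grip_force: 0.0
turn [-0.32 -0.42  0.11] q [  3.65  17.29 116.25   4.19  34.08  84.08]
[[ 0.98  0.1   0.17]
 [ 0.09 -1.    0.02]
 [ 0.17  0.   -0.98]]
at [437.735 151.759 182.585] F [-0.527 -0.195 -0.139] t 9.225 op 0.45009796927341816
[438. 121. 110.] -> [-0.624  1.093  2.307] world [  0.265 -30.759 -72.585]
[438. 121.  81.] -> [-0.21   0.03   0.943] world [  0.   0. -29.]
```

```bash
python3 -m jog '[[0,0,0,-0.32,-0.42,0.11],[-0.15,0.55,0.55,0,0,0],[-0.15,0.55,0.55,0,0,0],[-0.15,0,0.55,0,0,0],[-0.15,0,0.55,0,0,0],[0,0,0,0,0,0],[0,0,0,0,0,0]]'
python3 rot.py 5.5 10; python3 go.py g 438 121 110 438 121 81
```

```text
time_s: 10.1
tcp_pos: [437.4, 118.4, 96.0]
orientation: [[0.981, 0.094, 0.172], [0.093, -0.996, 0.016], [0.172, 0.001, -0.985]]
force: [-0.1, -0.7, -0.0]
opening: 0.451
grip_force: 0.0
turn [ 0.01  0.01 -0.01] q [  0.35  25.46 119.83   1.98  24.84  83.21]
[[ 0.98  0.1   0.17]
 [ 0.09 -1.    0.02]
 [ 0.17  0.   -0.98]]
at [434.154 118.147 114.757] F [-0.094 -0.722 -0.024] t 10.1 op 0.4513382460101895
[438. 121. 110.] -> [ 0.107 -0.083  0.18 ] world [ 3.846  2.853 -4.757]
[438. 121.  81.] -> [-0.166 -0.001  0.952] world [  0.   0. -29.]
```

```bash
python3 -m jog '[[-0.03,-0.04,0.56,0,0,0],[-0.03,-0.04,0.57,0,0,0],[0,0,0,0,0,0]]'
python3 -m jog '[[0,0,0,0,0,0],[0,0,0,0,0,0],[0,0,0,0,0,0],[0,0,0,0,0,0]]' 1
python3 go.py g 438 121 81; python3 w.py w4 crank_knob
```

```text
time_s: 10.48
tcp_pos: [441.4, 121.3, 62.0]
orientation: [[0.981, 0.095, 0.171], [0.094, -0.995, 0.015], [0.172, 0.001, -0.985]]
force: [0.6, 0.0, 0.2]
opening: 0.447
grip_force: 0.0
time_s: 10.98
tcp_pos: [441.7, 121.2, 62.4]
orientation: [[0.981, 0.095, 0.172], [0.093, -0.996, 0.015], [0.173, 0.001, -0.985]]
force: [0.1, -0.3, -0.1]
opening: 0.0
grip_force: 0.0
at [438.455 120.877  81.148] F [ 0.1   -0.306 -0.078] t 10.975 op 0.000315406656572123
[438. 121.  81.] -> [-0.015 -0.006  0.002] world [-0.455  0.123 -0.148]
[[315.219   0.    252.729]
 [  0.    315.219 191.901]
 [  0.      0.      1.   ]] [[  0.094  -0.996   0.001  79.187]
 [ -0.983  -0.093   0.161 458.229]
 [ -0.16   -0.016  -0.987 325.475]
 [  0.      0.      0.      1.   ]]
crank_knob [([284.9, 178.3], 0.76)]
[441.615 121.151  62.25 ] [[ 0.981  0.095  0.172]
 [ 0.093 -0.996  0.015]
 [ 0.172  0.001 -0.985]] 11.075 [-0.321 -1.198 -0.226]
```

View pics/w4.png

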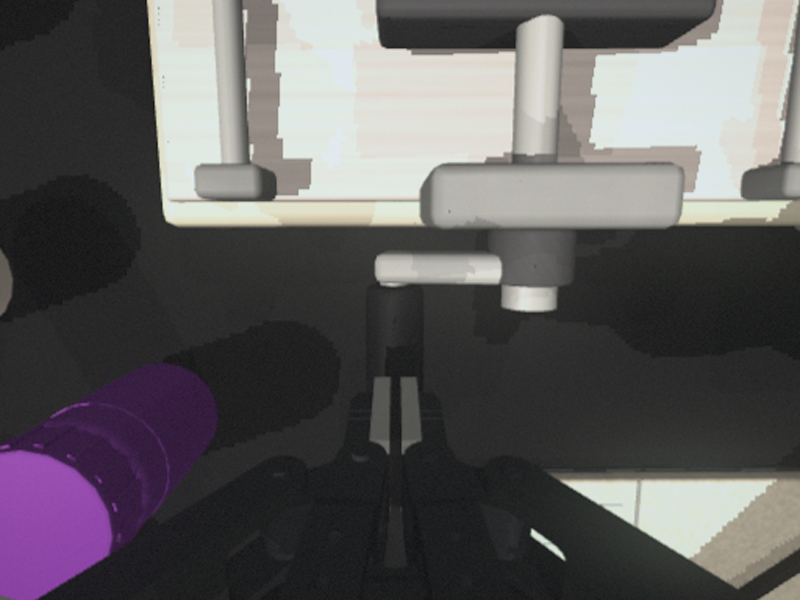

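```bash
cat > e.py <<'E'
from h import *
np.set_printoptions(precision=1,suppress=True)
K=[[315.219,0,252.729],[0,315.219,191.901],[0,0,1]]
E=[[[.096,-.995,0,56.47],[-.94,-.09,.329,358.03],[-.328,-.031,-.944,520.944],[0,0,0,1]],
[[.115,-.993,-.028,64.279],[-.972,-.107,-.207,485.444],[.202,.051,-.978,298.256],[0,0,0,1]],
[[.136,-.989,-.057,74.662],[-.968,-.12,-.222,495.799],[.213,.085,-.973,244.149],[0,0,0,1]],
[[.094,-.996,.001,79.187],[-.983,-.093,.161,458.229],[-.16,-.016,-.987,325.475],[0,0,0,1]]]
V=[dict(intrinsics=K,extrinsics=e) for e in E]
def multi(ps):
    A=np.zeros((3,3));b=np.zeros(3)
    for v,p in zip(V,ps):
        if p is None: continue
        o,d=ray(v,np.array(p)*.64);d/=np.linalg.norm(d);M=np.eye(3)-np.outer(d,d);A+=M;b+=M@o
    x=np.linalg.solve(A,b);return x,[ (proj(v,x)/.64-p).round(1) if p is not None else None for v,p in zip(V,ps)]
print('pin',*multi([(360,275),(382,383),(412,416),None]))
print('knobend',*multi([(358,267),(382,376),(412,406),None]))
print('armL',*multi([(346,168),(376,282),(404,296),(376,268)]))
print('shaft',*multi([(434,191),(454,303),(497,322),(529,309)]))
print('knob top at arm',*multi([(359,181),(385,293),(415,308),(395,286)]))
s=manip.snapshot('wrist')
cv2.imwrite('pics/w4c.png',cv2.resize(s['color'][170:320,200:310,::-1],(440,600),interpolation=cv2.INTER_CUBIC))
E
python3 e.py
```

```text
pin [415.  118.3  83.1] [array([ 0. , -0.1]), array([0.3, 0.7]), array([ 0.5, -0.5]), None]
knobend [419.7 119.3  82.1] [array([ 1.1, -0.1]), array([-0.2, -0. ]), array([-0.2,  0.3]), None]
armL [478.5 130.7  85.5] [array([ 0.1, -1.1]), array([-1. ,  0.3]), array([1. , 0.2]), array([ 0.9, -0.1])]
shaft [470.1  79.1  86.1] [array([ 0.7, -0.3]), array([-0.3,  0.3]), array([0.1, 0.1]), array([ 0.1, -1.4])]
knob top at arm [472.4 123.7  84. ] [array([-1.1, -2.3]), array([-0.3,  0. ]), array([1.1, 0.8]), array([1.3, 1.4])]
```

View pics/w4c.png

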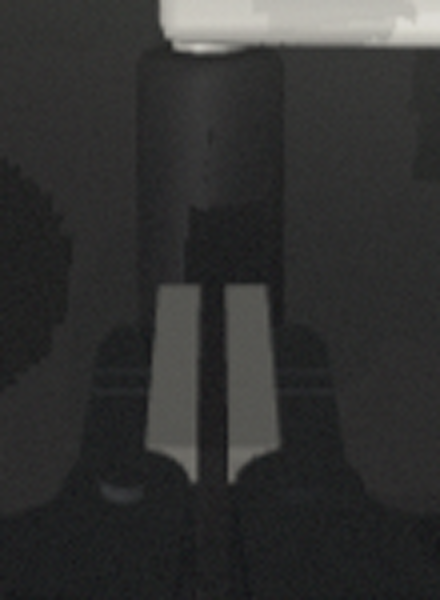

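```bash
python3 -m jog '[[0,0,0,0,0,0],[0,0,0,0,0,0],[0,0,0,0,0,0],[0,0,0,0,0,0],[0,0,0.3,0,0,0],[0,0,0.3,0,0,0],[0,0,0,0,0,0]]' 0.5
python3 -m jog '[[0,0,0,0,0,0],[0,0,0,0,0,0],[0,0,0,0,0,0],[0,0,0,0,0,0]]' 1
python3 go.py g 438 121 81; python3 - <<'E'
from h import *
s=manip.snapshot('wrist')
cv2.imwrite('pics/w5.png',s['color'][130:384,150:380,::-1])
E
```

```text
time_s: 12.0
tcp_pos: [444.2, 121.4, 43.4]
orientation: [[0.981, 0.094, 0.17], [0.093, -0.996, 0.015], [0.17, 0.001, -0.985]]
force: [0.2, -0.8, 0.8]
opening: 0.502
grip_force: 0.0
time_s: 12.5
tcp_pos: [444.4, 121.6, 44.4]
orientation: [[0.981, 0.095, 0.171], [0.093, -0.996, 0.015], [0.172, 0.001, -0.985]]
force: [0.6, 2.3, -3.3]
opening: 0.206
grip_force: 58.7
at [441.175 121.285  63.089] F [ 0.587  2.301 -3.279] t 12.5 op 0.20628918280379172
[438. 121.  81.] -> [-0.002  0.    -0.606] world [-3.175 -0.285 17.911]
```

View pics/w5.png

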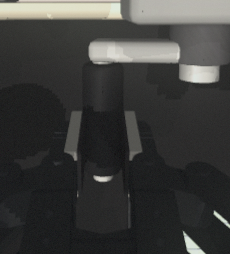

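```bash
sed -i '/^s=manip/,$d' e.py; cat >> e.py <<'E'
print('notebook',*multi([(397,312),(415,461),(443,499),None]))
print('base FL bottom',*multi([(213,139),(260,288),(274,299),(165,222)]))
s=manip.snapshot('scene');x=manip.state()
p=np.array(x['tcp_pos']);print('tcp in scene',proj(s,p),'knob',proj(s,[447,121,84]),proj(s,[447,121,60]))
cv2.imwrite('pics/s5.png',cv2.resize(s['color'][150:290,220:360,::-1],(600,600),interpolation=cv2.INTER_CUBIC))
E
python3 e.py
```

```text
pin [415.  118.3  83.1] [array([ 0. , -0.1]), array([0.3, 0.7]), array([ 0.5, -0.5]), None]
knobend [419.7 119.3  82.1] [array([ 1.1, -0.1]), array([-0.2, -0. ]), array([-0.2,  0.3]), None]
armL [478.5 130.7  85.5] [array([ 0.1, -1.1]), array([-1. ,  0.3]), array([1. , 0.2]), array([ 0.9, -0.1])]
shaft [470.1  79.1  86.1] [array([ 0.7, -0.3]), array([-0.3,  0.3]), array([0.1, 0.1]), array([ 0.1, -1.4])]
knob top at arm [472.4 123.7  84. ] [array([-1.1, -2.3]), array([-0.3,  0. ]), array([1.1, 0.8]), array([1.3, 1.4])]
notebook [363.1  91.3   2.6] [array([-1.5, -0.5]), array([ 0. , -0.1]), array([2.5, 1.1]), None]
base FL bottom [482.4 230.9  11.5] [array([0.4, 0.1]), array([-1.7, -1.3]), array([-2.2, -1.2]), array([7.2, 2.6])]
tcp in scene [294.5 201.7] knob [295.2 192.2] [294.7 198.3]
```

View pics/s5.png

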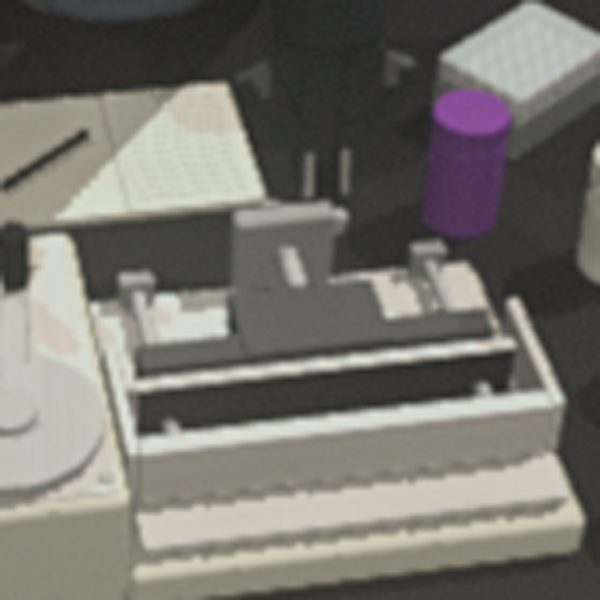

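```bash
python3 -c "
from cell import manip;print(manip.grasp_offset,[a for a in dir(manip) if a[0]!='_']);print(manip.state()['q'])"
```

```text
18.700000000000003 ['IKError', 'grasp_offset', 'job_done', 'look_for', 'snapshot', 'state']
[  0.82453492  32.84304439 120.86027292   2.5711301   16.45154381
  82.9793039 ]
```

```bash
python3 -m jog '[[0,0,0,0,0,0],[0,0,0,0,0,0],[0,0,0,0,0,0],[-0.1,0,0,0,-0.6,0],[-0.1,0,0.15,0,-0.6,0],[0,0,0,0,0,0]]' 0.6
python3 rot.py 5.5 3
python3 -m jog '[[0,0,0,0,0,0],[0,0,0,0,0,0],[0,0,0,0,0,0],[0,0,0,0,0,0]]' 1
python3 go.py g 438 121 81;python3 rot.py 5.5 3
```

```text
time_s: 13.35
tcp_pos: [440.8, 120.8, 39.1]
orientation: [[0.994, 0.095, 0.05], [0.094, -0.996, 0.003], [0.05, 0.001, -0.999]]
force: [0.3, -0.3, -0.3]
opening: 0.402
grip_force: 0.0
turn [ 0.01  0.03 -0.01] q [  1.18  34.   115.83   0.28  27.32  85.51]
[[ 0.99  0.1   0.05]
 [ 0.1  -1.    0.01]
 [ 0.05  0.   -1.  ]]
time_s: 13.85
tcp_pos: [438.7, 121.0, 39.1]
orientation: [[0.994, 0.095, 0.047], [0.095, -0.996, 0.003], [0.047, 0.001, -0.999]]
force: [-0.1, 1.8, -0.3]
opening: 0.211
grip_force: 58.6
at [437.846 120.971  58.049] F [-0.131  1.823 -0.325] t 13.85 op 0.21100204082730142
[438. 121.  81.] -> [ 0.041  0.    -0.764] world [ 0.154  0.029 22.951]
turn [ 0.01  0.05 -0.01] q [  1.2   33.96 115.98   0.3   27.39  85.51]
[[ 0.99  0.1   0.05]
 [ 0.1  -1.    0.01]
 [ 0.05  0.   -1.  ]]
```

```bash
python3 -m jog '[[-0.01,0.03,0.38,0,0,0],[-0.02,0.17,0.37,0,0,0],[0,0,0,0,0,0]]'
python3 -m jog '[[-0.03,0.55,0.55,0,0,0],[0,0,0,0,0,0]]'; python3 go.py g 438 121 81;python3 rot.py 5.5 3;  python3 - <<'E'
from h import *
s=manip.snapshot('wrist')
cv2.imwrite('pics/w6.png',cv2.resize(s['color'][100:384,150:400,::-1],(500,568)))
E
```

```text
time_s: 14.22
tcp_pos: [439.9, 112.4, 16.2]
orientation: [[0.994, 0.095, 0.046], [0.095, -0.995, 0.001], [0.046, 0.004, -0.999]]
force: [-1.9, -14.0, 6.6]
opening: 0.211
grip_force: 59.7
time_s: 14.48
tcp_pos: [442.2, 95.1, 1.7]
orientation: [[0.994, 0.094, 0.05], [0.094, -0.996, 0.001], [0.05, 0.004, -0.999]]
force: [-4.7, -17.7, 30.3]
opening: 0.205
grip_force: 62.3
at [441.277  95.057  20.707] F [ -4.696 -17.695  30.275] t 14.475 op 0.2048881338177284
[438. 121.  81.] -> [ 0.073 -0.863 -2.012] world [-3.277 25.943 60.293]
turn [ 0.04  0.03 -0.01] q [ -2.18  38.76 117.4    0.39  20.99  82.04]
[[ 0.99  0.1   0.05]
 [ 0.1  -1.    0.01]
 [ 0.05  0.   -1.  ]]
```

View pics/w6.png

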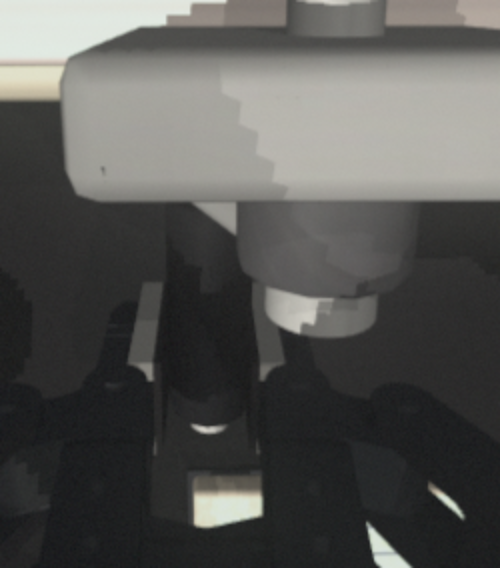

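```bash
python3 -m jog '[[0,0.4,0.03,0,0,0],[0,0.35,0.03,0,0,0],[0,0,0,0,0,0]]'
```

```text
time_s: 14.9
tcp_pos: [443.6, 75.1, -1.3]
orientation: [[0.994, 0.094, 0.048], [0.094, -0.996, 0.003], [0.048, 0.002, -0.999]]
force: [-2.7, -2.4, 12.6]
opening: 0.212
grip_force: 60.5
```

```bash
python3 -m jog '[[0.01,0.75,-0.25,0,0,0],[0.03,0.55,-0.55,0,0,0],[0,0,0,0,0,0]]'
python3 -m jog '[[0.03,0.2,-0.75,0,0,0],[0,0,0,0,0,0]]'
python3 -m jog '[[0.03,-0.2,-0.75,0,0,0],[0.03,-0.55,-0.55,0,0,0],[0,0,0,0,0,0]]'; python3 rot.py 5.5 3
```

```text
time_s: 15.28
tcp_pos: [447.0, 37.1, 22.6]
orientation: [[0.995, 0.093, 0.047], [0.093, -0.996, 0.004], [0.047, 0.0, -0.999]]
force: [-0.9, 3.2, 2.8]
opening: 0.202
grip_force: 61.9
time_s: 15.52
tcp_pos: [447.5, 31.7, 45.1]
orientation: [[0.994, 0.094, 0.047], [0.094, -0.996, 0.004], [0.047, 0.0, -0.999]]
force: [-0.8, 3.7, 1.5]
opening: 0.205
grip_force: 61.8
time_s: 15.9
tcp_pos: [445.2, 54.9, 83.6]
orientation: [[0.994, 0.095, 0.047], [0.095, -0.995, 0.004], [0.047, 0.0, -0.999]]
force: [0.2, 2.9, -0.7]
opening: 0.204
grip_force: 61.8
turn [ 0.    0.05 -0.01] q [ -7.75  28.11 115.33   1.08  33.95  75.91]
[[ 0.99  0.1   0.05]
 [ 0.1  -1.    0.01]
 [ 0.05  0.   -1.  ]]
```

```bash
python3 -m jog '[[0.01,-0.75,-0.2,0,0,0],[-0.01,-0.75,0.2,0,0,0],[-0.03,-0.55,0.55,0,0,0],[-0.03,-0.2,0.75,0,0,0],[0,0,0,0,0,0]]'
python3 -m jog '[[-0.03,0.2,0.75,0,0,0],[-0.03,0.55,0.55,0,0,0],[-0.01,0.75,0.2,0,0,0],[0.01,0.75,-0.2,0,0,0],[0,0,0,0,0,0]]'
python3 -m jog '[[0.03,0.55,-0.55,0,0,0],[0.03,0.2,-0.75,0,0,0],[0.03,-0.2,-0.75,0,0,0],[0.03,-0.55,-0.55,0,0,0],[0,0,0,0,0,0]]'
python3 -m jog '[[0.01,-0.75,-0.2,0,0,0],[-0.01,-0.75,0.2,0,0,0],[-0.03,-0.55,0.55,0,0,0],[-0.03,-0.2,0.75,0,0,0],[0,0,0,0,0,0]]'
python3 rot.py 5.5 3
```

```text
time_s: 16.52
tcp_pos: [438.6, 121.2, 43.2]
orientation: [[0.994, 0.095, 0.044], [0.095, -0.995, 0.003], [0.044, 0.001, -0.999]]
force: [-0.6, 3.4, -3.2]
opening: 0.212
grip_force: 61.7
time_s: 17.15
tcp_pos: [445.5, 52.3, 6.4]
orientation: [[0.995, 0.093, 0.046], [0.093, -0.996, 0.003], [0.046, 0.001, -0.999]]
force: [-2.0, -2.5, 0.9]
opening: 0.207
grip_force: 62.3
time_s: 17.77
tcp_pos: [445.2, 55.5, 84.2]
orientation: [[0.994, 0.094, 0.047], [0.094, -0.996, 0.005], [0.048, -0.001, -0.999]]
force: [1.5, 7.0, -6.0]
opening: 0.207
grip_force: 62.3
time_s: 18.4
tcp_pos: [438.6, 121.2, 44.0]
orientation: [[0.995, 0.095, 0.045], [0.095, -0.996, 0.004], [0.045, 0.001, -0.999]]
force: [0.9, 5.0, -3.1]
opening: 0.212
grip_force: 62.9
turn [ 0.01  0.07 -0.01] q [  1.21  33.35 115.76   0.34  28.32  85.49]
[[ 0.99  0.1   0.05]
 [ 0.1  -1.    0.01]
 [ 0.05  0.   -1.  ]]
```

```bash
python3 -m jog '[[0,0,0,0,0,0],[0,0,0,0,0,0],[0,0,0,0,0,0],[0,0,-0.98,0,0,0],[0,0,-1,0,0,0],[0,0,-1,0,0,0],[0,0,-1,0,0,0],[0,0,-1,0,-0.25,0]]' 0.5
python3 -m jog '[[0.8,0.4,-1,0,-0.25,0],[0.8,0.4,0,0,0,0],[0.8,0.4,0,0,0,0],[0.8,0.4,0,0,0,0],[0.8,0.4,0,0,0,0],[0.8,0.4,0,0,0,0],[0,0,0,0,0,0]]' 0
python3 w.py w7 cradle marker_tip pointer tension_handle tension_pivot pawl_tab jar0_c
```

```text
time_s: 19.4
tcp_pos: [431.2, 120.2, 195.3]
orientation: [[0.995, 0.094, 0.02], [0.094, -0.996, 0.001], [0.02, 0.001, -1.0]]
force: [0.4, 0.2, 0.4]
opening: 0.502
grip_force: 0.0
time_s: 20.27
tcp_pos: [583.0, 61.3, 224.0]
orientation: [[0.996, 0.093, -0.004], [0.093, -0.996, -0.002], [-0.004, 0.002, -1.0]]
force: [-0.4, 0.3, -0.3]
opening: 0.999
grip_force: 0.0
[[315.219   0.    252.729]
 [  0.    315.219 191.901]
 [  0.      0.      1.   ]] [[  0.092  -0.996   0.001   7.07 ]
 [ -0.939  -0.087   0.332 501.246]
 [ -0.331  -0.032  -0.943 597.497]
 [  0.      0.      0.      1.   ]]
cradle [([303.4, 118.8], 0.62)]
marker_tip [([447.2, 249.1], 0.74)]
pointer [([451.7, 82.0], 0.73)]
tension_handle [([448.7, 78.4], 0.58)]
tension_pivot [([192.5, 262.2], 0.46)]
pawl_tab []
jar0_c []
[581.117  62.767 224.208] [[ 0.995  0.095 -0.005]
 [ 0.095 -0.995 -0.002]
 [-0.005  0.001 -1.   ]] 20.675 [ 0.155  0.474 -0.846]
```

View pics/w7.png

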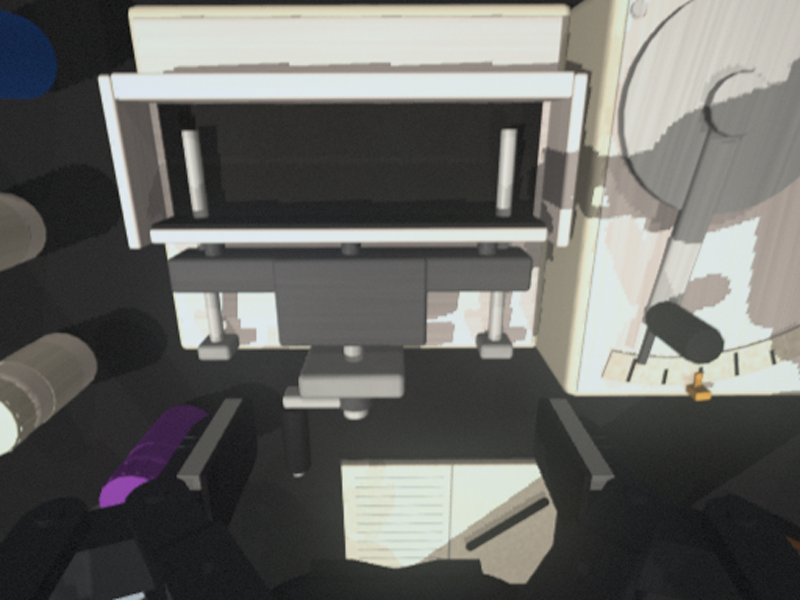

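```bash
cat > f.py <<'E'
from h import *
np.set_printoptions(precision=1,suppress=True)
s=snap('wrist')
k=.64
th=np.radians(5.45);R=np.array([[np.cos(th),-np.sin(th)],[np.sin(th),np.cos(th)]])
for n,p,z in [('fL',(113,101),94),('fR',(575,97),94),('pL',(152,229),92),('pR',(547,227),92),('chLin',(143,247),94),('chRin',(556,245),94),('chLin2',(120,103),94),('chRin2',(572,100),94),('guard',(575,393),105)]:
    w=atz(s,np.array(p)*k,z);print(n,w,R.T@w[:2])
cv2.imwrite('pics/mark.png',cv2.resize(s['color'][190:260,380:511,::-1],(786,420),interpolation=cv2.INTER_CUBIC))
E
python3 f.py
```

```text
fL [664.1 232.3  94. ] [683.2 168.1]
fR [691.1 -29.8  94. ] [685.1 -95.3]
pL [591.2 216.2  92. ] [609.  159.1]
pR [615.7 -29.3  92. ] [610.1 -87.6]
chLin [579.6 221.6  94. ] [598.  165.6]
chRin [605.3 -36.5  94. ] [599.1 -93.8]
chLin2 [663.4 228.4  94. ] [682.1 164.4]
chRin2 [689.4 -28.4  94. ] [683.6 -93.8]
guard [508.5 -66.  105. ] [ 499.9 -114. ]
```

View pics/mark.png

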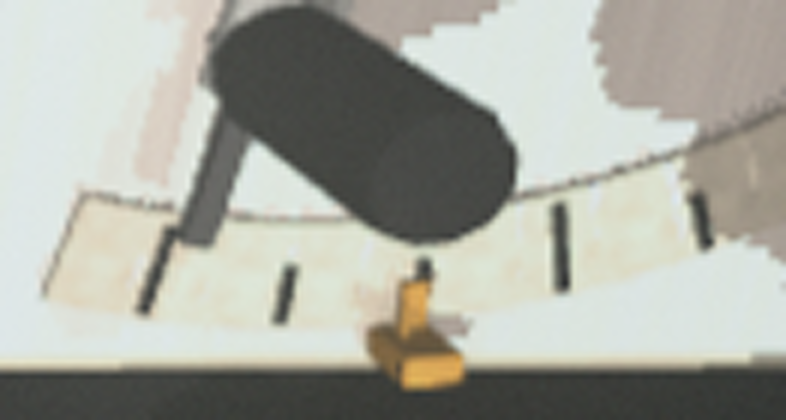

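```bash
python3 -m jog '[[0,0,0,0,0,-1],[0,0,0,0,0,-1],[0,0,0,0,0,-1],[0,0,0,0,0,-1],[0,0,0,0,0,-1],[0,0,0,0,0,-1],[0,0,0,0,0,-1],[0,0,0,0,0,-1]]' 0
python3 -m jog '[[0,0,0,0,0,-1],[0,0,0,0,0,-1],[0,0,0,0,0,-1],[0,0,0,0,0,-1],[0,0,0,0,0,-1],[0,0,0,0,0,-1],[0,0,0,0,0,-1],[0,0,0,0,0,0]]'
cat > jars.py <<'E'
from h import *
np.set_printoptions(precision=1,suppress=True)
t=snap('top');im=t['color'].astype(int)
m=((im.min(2)>150)&(im.max(2)-im.min(2)<50)).astype(np.uint8)
n,l,st,ce=cv2.connectedComponentsWithStats(m)
for i in range(1,n):
    if 60<st[i,4]<330 and st[i,2]<24 and st[i,3]<24:
        p=atz(t,ce[i],100)
        if 330<p[0]<720: print(st[i],p)
E
python3 jars.py; python3 rot.py 95.6 0; python3 go.py t 562 367 200 562 367 30
```

```text
time_s: 21.72
tcp_pos: [581.5, 62.5, 224.1]
orientation: [[0.593, 0.805, -0.005], [0.805, -0.593, -0.002], [-0.004, -0.003, -1.0]]
force: [0.4, 0.2, -0.1]
opening: 0.999
grip_force: 0.0
time_s: 22.72
tcp_pos: [581.6, 62.5, 224.1]
orientation: [[-0.094, 0.996, -0.005], [0.996, 0.094, -0.002], [-0.001, -0.005, -1.0]]
force: [-0.8, 0.2, 1.1]
opening: 0.998
grip_force: 0.0
[360 132  16  15 152] [ 650.3 -431.7  100. ]
[338 156  14  14 147] [ 564.5 -341.3  100. ]
[151 160  14  15 166] [564.3 371.4 100. ]
[249 161  22  21 292] [533.8 -13.7 100. ]
[349 189  13  14 135] [ 438.2 -378.1  100. ]
[159 191  14  15 167] [447.1 343.  100. ]
turn [-0.05  0.01 -0.04] q [ -4.74  25.77  86.25  -0.13  68.25 -10.03]
[[-0.1  1.   0. ]
 [ 1.   0.1  0. ]
 [ 0.   0.  -1. ]]
at [581.601  62.484 224.064] F [-0.351 -0.193  0.629] t 22.775 op 1.002422335829926
[562. 367. 200.] -> [10.168  0.297  0.788] world [-19.601 304.516 -24.064]
[562. 367.  30.] -> [0.007 0.029 5.667] world [   0.    0. -170.]
```

```bash
python3 -m jog '[[1,0.04,0,0,0,0],[1,0.04,0,0,0,0],[1,0.04,0,0,0,0],[1,0.04,0,0,0,0],[1,0.04,0,0,0,0],[1,0.04,0,0,0,0],[1,0.04,0,0,0,0],[1,0.04,0,0,0,0]]'
python3 -m jog '[[1,0.04,0,0,0,0],[1,0.03,0,0,0,0],[0.3,0,0.4,0,0,0],[0,0,0.7,0,0,0],[0,0,0,0,0,0]]'
python3 go.py t 564.5 371 190 564.5 371 30
python3 w.py w8 jar0_c
```

```text
time_s: 23.78
tcp_pos: [568.4, 303.2, 223.7]
orientation: [[-0.093, 0.996, -0.005], [0.996, 0.093, -0.002], [-0.001, -0.005, -1.0]]
force: [0.7, 0.5, -0.3]
opening: 1.001
grip_force: 0.0
time_s: 24.4
tcp_pos: [562.2, 369.5, 187.7]
orientation: [[-0.094, 0.996, -0.01], [0.996, 0.094, -0.005], [-0.004, -0.011, -1.0]]
force: [0.1, -0.8, -0.1]
opening: 1.003
grip_force: 0.0
at [562.165 369.476 187.699] F [ 0.099 -0.775 -0.084] t 24.4 op 1.0033517049658547
[564.5 371.  190. ] -> [ 0.043  0.081 -0.078] world [2.335 1.524 2.301]
[564.5 371.   30. ] -> [0.02  0.058 5.333] world [   0.    0. -160.]
[[315.219   0.    252.729]
 [  0.    315.219 191.901]
 [  0.      0.      1.   ]] [[   0.996    0.093   -0.012 -591.544]
 [   0.092   -0.939    0.331  256.75 ]
 [   0.02    -0.33    -0.944  479.413]
 [   0.       0.       0.       1.   ]]
jar0_c []
[564.066 370.205 190.229] [[-0.093  0.996 -0.006]
 [ 0.996  0.093 -0.002]
 [-0.002 -0.006 -1.   ]] 24.5 [ 0.247  0.431 -0.272]
```

View pics/w8.png

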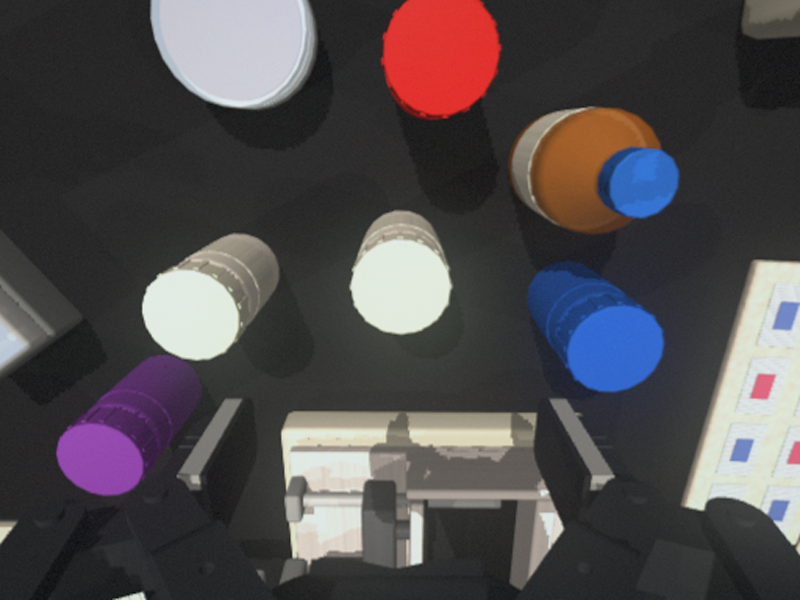

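```bash
python3 -m jog '[[0.02,0.02,0.95,0,0,0],[0.02,0,0.95,0,0,0],[0,0,0.95,0,0,0],[0,0,0.95,0,0,0],[0,0,0.8,0,0,0],[0,0,0.7,0,0,0],[0,0,0,0,0,0]]'
python3 -m jog '[[0,0,0,0,0,0],[0,0,0,0,0,0],[0,0,0,0,0,0],[0,0,0,0,0,0]]' 1
```

```text
time_s: 25.38
tcp_pos: [562.9, 371.3, 30.2]
orientation: [[-0.094, 0.996, -0.008], [0.996, 0.094, -0.003], [-0.002, -0.008, -1.0]]
force: [-0.8, 0.4, 0.4]
opening: 0.998
grip_force: 0.0
time_s: 25.88
tcp_pos: [564.6, 372.5, 33.3]
orientation: [[-0.095, 0.995, -0.003], [0.995, 0.095, -0.001], [-0.0, -0.003, -1.0]]
force: [-1.7, -1.2, 6.4]
opening: 0.642
grip_force: 63.7
```

```bash
python3 -m jog '[[0,0,-0.6,0,0,0],[0,0,-1,0,0,0],[0,0,-1,0,0,0],[0,0,-1,0,0,0],[0,0,-1,0,0,0],[0,0,-1,0,0,0],[0,0,0,0,0,0]]'
python3 go.py t 641.6 128.5 200 641.6 128.5 85; python3 rot.py 95.6 0
```

```text
time_s: 26.75
tcp_pos: [566.2, 373.1, 202.8]
orientation: [[-0.095, 0.996, 0.001], [0.996, 0.095, 0.001], [0.001, 0.001, -1.0]]
force: [-0.3, 0.5, -2.2]
opening: 0.635
grip_force: 64.4
at [566.191 373.122 202.752] F [-0.288  0.489 -2.239] t 26.75 op 0.6351585408255345
[641.6 128.5 200. ] -> [-8.356  1.73   0.086] world [  75.409 -244.622   -2.752]
[641.6 128.5  85. ] -> [-0.004 -0.005  3.833] world [   0.    0. -115.]
turn [ 0.01 -0.01 -0.03] q [23.95 34.32 73.77  0.03 71.83 18.51]
[[-0.1  1.   0. ]
 [ 1.   0.1  0. ]
 [ 0.   0.  -1. ]]
```

```bash
python3 -m jog '[[-0.93,0.19,0,0,0,0],[-0.93,0.19,0,0,0,0],[-0.93,0.19,0,0,0,0],[-0.93,0.19,0,0,0,0],[-0.93,0.19,0,0,0,0],[-0.93,0.19,0,0,0,0],[-0.93,0.19,0,0,0,0],[-0.93,0.19,0,0,0,0]]'
python3 -m jog '[[-0.93,0.19,0,0,0,0],[0,0,0.1,0,0,0],[0,0,0,0,0,0]]'
python3 go.py t 641.6 128.5 200 641.6 128.5 85
```

```text
time_s: 27.75
tcp_pos: [629.8, 153.4, 197.4]
orientation: [[-0.095, 0.995, -0.009], [0.996, 0.095, -0.002], [-0.001, -0.009, -1.0]]
force: [1.2, 0.2, -3.8]
opening: 0.639
grip_force: 64.3
time_s: 28.12
tcp_pos: [637.8, 127.5, 194.8]
orientation: [[-0.094, 0.996, -0.009], [0.996, 0.094, -0.001], [-0.0, -0.009, -1.0]]
force: [-0.2, 1.4, -3.1]
opening: 0.637
grip_force: 64.3
at [637.781 127.465 194.758] F [-0.2    1.391 -3.117] t 28.125 op 0.6374211392409331
[641.6 128.5 200. ] -> [ 0.022  0.128 -0.176] world [3.819 1.035 5.242]
[641.6 128.5  85. ] -> [0.001 0.035 3.833] world [   0.    0. -115.]
```

```bash
python3 -m jog '[[0.02,0.1,0.8,0,0,0],[0,0,0.8,0,0,0],[0,0,0.8,0,0,0],[0,0,0.8,0,0,0],[0,0,0.3,0,0,0],[0,0,0,0,0,0],[0,0,0,0,0,0]]'
python3 go.py t 641.6 128.5 85
```

```text
time_s: 29.0
tcp_pos: [642.6, 128.2, 92.6]
orientation: [[-0.095, 0.995, -0.003], [0.995, 0.095, -0.002], [-0.001, -0.003, -1.0]]
force: [0.2, 0.8, -3.5]
opening: 0.644
grip_force: 64.4
at [642.597 128.242  92.647] F [ 0.178  0.85  -3.497] t 29.0 op 0.6441441370066111
[641.6 128.5  85. ] -> [ 0.012 -0.032  0.255] world [-0.997  0.258 -7.647]
```

```bash
python3 -m jog '[[0,0,0.1,0,0,0],[0,0,0.1,0,0,0],[0,0,0.07,0,0,0],[0,0,0,0,0,0],[0,0,0,0,0,0]]'
python3 -m jog '[[0,0,0.06,0,0,0],[0,0,0,0,0,0]]'
```

```text
time_s: 29.62
tcp_pos: [641.7, 127.8, 83.5]
orientation: [[-0.095, 0.996, -0.005], [0.996, 0.095, -0.002], [-0.001, -0.005, -1.0]]
force: [-0.2, 0.1, -3.8]
opening: 0.637
grip_force: 64.5
time_s: 29.88
tcp_pos: [641.8, 127.8, 83.3]
orientation: [[-0.095, 0.995, -0.004], [0.995, 0.095, -0.002], [-0.001, -0.005, -1.0]]
force: [-3.0, -0.3, 4.1]
opening: 0.639
grip_force: 65.2
```

```bash
python3 -m jog '[[0,0,0,0,0,0],[0,0,0,0,0,0],[0,0,0,0,0,0],[0,0,-0.4,0,0,0],[0,0,-1,0,0,0],[0,0,-1,0,0,0],[0,0,-1,0,0,0],[0,0,-0.4,0,0,0]]' 0
python3 jars.py; python3 go.py t 447 343 190; python3 rot.py 95.6 0
```

```text
time_s: 30.88
tcp_pos: [643.7, 128.1, 198.6]
orientation: [[-0.095, 0.996, -0.0], [0.996, 0.095, -0.002], [-0.002, -0.0, -1.0]]
force: [0.1, 0.0, 0.5]
opening: 0.999
grip_force: 0.0
[360 132  16  15 152] [ 650.3 -431.7  100. ]
[338 156  14  14 149] [ 564.6 -340.8  100. ]
[224 176  19   9  87] [509.7  89.4 100. ]
[348 188  15  15 171] [ 437.7 -377.1  100. ]
[159 191  14  15 169] [446.8 343.  100. ]
at [643.947 128.138 199.223] F [0.528 0.508 0.42 ] t 30.925 op 1.0030705546310879
[447. 343. 190.] -> [ 7.752 -5.858  0.292] world [-196.947  214.862   -9.223]
turn [ 0.01  0.02 -0.03] q [ 1.57 32.81 77.35 -0.1  69.79 -3.83]
[[-0.1  1.   0. ]
 [ 1.   0.1  0. ]
 [ 0.   0.  -1. ]]
```

```bash
python3 -m jog '[[0.97,-0.73,0,0,0,0],[0.97,-0.73,0,0,0,0],[0.97,-0.73,0,0,0,0],[0.97,-0.73,0,0,0,0],[0.97,-0.73,0,0,0,0],[0.97,-0.73,0,0,0,0],[0.97,-0.73,0,0,0,0],[0.96,-0.75,0,0,0,0]]'
python3 -m jog '[[0,0,0,0,0,0],[0,0,0,0,0,0]]'
cat > wj.py <<'E'
from h import *
np.set_printoptions(precision=1,suppress=True)
t=snap('wrist');im=t['color'].astype(int)
m=((im.min(2)>185)&(im.max(2)-im.min(2)<70)).astype(np.uint8)
n,l,st,ce=cv2.connectedComponentsWithStats(m)
for i in range(1,n):
    if 800<st[i,4]<5000: print(st[i],ce[i],atz(t,ce[i],100))
E
python3 wj.py; python3 go.py t 447 343 30;  python3 rot.py 95.6 0
```

```text
time_s: 31.92
tcp_pos: [443.8, 343.3, 195.3]
orientation: [[-0.094, 0.996, -0.007], [0.996, 0.094, -0.003], [-0.002, -0.007, -1.0]]
force: [1.0, -0.3, -0.5]
opening: 0.997
grip_force: 0.0
time_s: 32.17
tcp_pos: [445.3, 342.5, 195.7]
orientation: [[-0.095, 0.995, -0.005], [0.995, 0.095, -0.003], [-0.002, -0.006, -1.0]]
force: [-0.1, 0.2, 1.4]
opening: 0.997
grip_force: 0.0
[ 229    0   97   52 3862] [276.4  21.4] [450.2 472.  100. ]
[ 224  151   62   60 2848] [254.3 181.5] [445.7 343.8 100. ]
[ 276  260   68   33 1524] [303.8 274.3] [503.8 252.5 100. ]
[ 366  260  109   12 1065] [423.  265.1] [618.2 274.4 100. ]
[ 400  275   75   51 1064] [447.  296.4] [652.2 241.  100. ]
[ 146  326   38   51 1282] [167.3 346.7] [369.3 146.7 100. ]
at [445.744 342.306 195.863] F [ 0.917  0.234 -0.855] t 32.225 op 1.0032151253800066
[447. 343.  30.] -> [0.029 0.073 5.528] world [   1.256    0.694 -165.863]
turn [-0.05  0.02 -0.03] q [26.12 25.86 91.33  0.01 63.13 20.72]
[[-0.1  1.   0. ]
 [ 1.   0.1  0. ]
 [ 0.   0.  -1. ]]
```

```bash
python3 -m jog '[[0.04,0.02,0.95,0,0,0],[0,0,0.95,0,0,0],[0,0,0.95,0,0,0],[0,0,0.95,0,0,0],[0,0,0.9,0,0,0],[0,0,0.7,0,0,0],[0,0,0,0,0,0]]'
python3 -m jog '[[0,0,0,0,0,0],[0,0,0,0,0,0],[0,0,0,0,0,0],[0,0,0,0,0,0]]' 1
python3 -m jog '[[0,0,-0.6,0,0,0],[0,0,-1,0,0,0],[0,0,-1,0,0,0],[0,0,-1,0,0,0],[0,0,-1,0,0,0],[0,0,-1,0,0,0],[0,0,0,0,0,0]]'
python3 go.py t 635.5 191.2 200; python3 rot.py 95.6 0
```

```text
time_s: 33.1
tcp_pos: [444.6, 342.3, 32.6]
orientation: [[-0.093, 0.996, -0.008], [0.996, 0.093, -0.004], [-0.003, -0.009, -1.0]]
force: [0.4, -0.3, 0.3]
opening: 1.002
grip_force: 0.0
time_s: 33.6
tcp_pos: [446.1, 344.2, 35.6]
orientation: [[-0.095, 0.996, -0.002], [0.996, 0.095, -0.001], [-0.0, -0.002, -1.0]]
force: [1.0, -0.9, 6.0]
opening: 0.641
grip_force: 63.8
time_s: 34.48
tcp_pos: [446.9, 344.9, 204.2]
orientation: [[-0.095, 0.995, -0.0], [0.995, 0.095, 0.001], [0.001, -0.0, -1.0]]
force: [0.6, -0.1, -3.4]
opening: 0.636
grip_force: 64.0
at [446.91  344.893 204.186] F [ 0.61  -0.139 -3.364] t 34.475 op 0.6360742206734078
[635.5 191.2 200. ] -> [-5.697  5.772  0.134] world [ 188.59  -153.693   -4.186]
turn [-0.   -0.01 -0.03] q [26.29 25.34 90.7   0.05 63.97 20.83]
[[-0.1  1.   0. ]
 [ 1.   0.1  0. ]
 [ 0.   0.  -1. ]]
```

```bash
python3 -m jog '[[-0.81,0.825,0,0,0,0],[-0.81,0.825,0,0,0,0],[-0.81,0.825,0,0,0,0],[-0.81,0.825,0,0,0,0],[-0.81,0.825,0,0,0,0],[-0.81,0.825,0,0,0,0],[-0.81,0.825,0,0,0,0],[0,0,0,0,0,0]]'
python3 -m jog '[[0,0,0,0,0,0],[0,0,0,0,0,0]]'
python3 go.py t 635.5 191.2 90
```

```text
time_s: 35.48
tcp_pos: [635.2, 188.9, 198.8]
orientation: [[-0.092, 0.996, -0.007], [0.996, 0.092, -0.003], [-0.002, -0.008, -1.0]]
force: [-0.2, 0.3, -2.9]
opening: 0.64
grip_force: 64.2
time_s: 35.72
tcp_pos: [632.8, 192.0, 200.7]
orientation: [[-0.096, 0.995, -0.007], [0.995, 0.096, -0.002], [-0.001, -0.007, -1.0]]
force: [0.7, -0.0, -2.8]
opening: 0.642
grip_force: 64.2
at [632.822 191.984 200.679] F [ 0.733 -0.049 -2.75 ] t 35.725 op 0.6420741004406456
[635.5 191.2  90. ] -> [-0.031  0.114  3.689] world [   2.678   -0.784 -110.679]
```

```bash
python3 -m jog '[[0,0.07,0.8,0,0,0],[0,0,0.8,0,0,0],[0,0,0.8,0,0,0],[0,0,0.8,0,0,0],[0,0,0.35,0,0,0],[0,0,0.1,0,0,0],[0,0,0,0,0,0],[0,0,0,0,0,0]]'
python3 go.py t 635.5 191.2 86
```

```text
time_s: 36.72
tcp_pos: [636.7, 191.4, 93.2]
orientation: [[-0.095, 0.996, -0.003], [0.996, 0.095, -0.001], [-0.001, -0.003, -1.0]]
force: [-0.3, -0.6, -1.9]
opening: 0.64
grip_force: 64.2
at [636.658 191.361  93.236] F [-0.275 -0.626 -1.862] t 36.725 op 0.6401074978392439
[635.5 191.2  86. ] -> [-0.001 -0.038  0.241] world [-1.158 -0.161 -7.236]
```

Then release, lift, and head for jar C.

```bash
python3 -m jog '[[0,0,0.12,0,0,0],[0,0,0.12,0,0,0],[0,0,0,0,0,0],[0,0,0.03,0,0,0],[0,0,0,0,0,0]]'
python3 -m jog '[[0,0,0,0,0,0],[0,0,0,0,0,0],[0,0,0,0,0,0],[0,0,-0.4,0,0,0],[0,0,-1,0,0,0],[0,0,-1,0,0,0],[0,0,-1,0,0,0],[0,0,-0.4,0,0,0]]' 0
python3 jars.py; python3 go.py t 565 -341 190; python3 rot.py 95.6 0
```

```text
time_s: 37.35
tcp_pos: [636.1, 191.2, 85.8]
orientation: [[-0.095, 0.995, -0.004], [0.996, 0.095, -0.002], [-0.001, -0.004, -1.0]]
force: [-3.2, -0.7, 7.2]
opening: 0.636
grip_force: 64.9
time_s: 38.35
tcp_pos: [637.8, 191.6, 201.0]
orientation: [[-0.095, 0.996, -0.0], [0.996, 0.095, -0.001], [-0.001, -0.0, -1.0]]
force: [0.1, -0.6, 0.1]
opening: 1.001
grip_force: 0.0
[272 123  11  14  88] [698.6 -86.5 100. ]
[360 132  16  15 152] [ 650.3 -431.7  100. ]
[337 156  15  14 158] [ 564.3 -340.4  100. ]
[348 188  15  15 171] [ 437.7 -377.1  100. ]
at [638.036 191.66  201.546] F [0.78  0.025 0.992] t 38.4 op 0.9991602274882105
[ 565. -341.  190.] -> [-17.445  -4.105   0.401] world [ -73.036 -532.66   -11.546]
turn [ 0.01  0.01 -0.03] q [ 7.16 33.46 75.69 -0.07 70.83  1.75]
[[-0.1  1.   0. ]
 [ 1.   0.1  0. ]
 [ 0.   0.  -1. ]]
```

```bash
python3 -m jog '[[-0.97,-0.228,0,0,0,0],[-0.97,-0.228,0,0,0,0],[-0.97,-0.228,0,0,0,0],[-0.97,-0.228,0,0,0,0],[-0.97,-0.228,0,0,0,0],[-0.97,-0.228,0,0,0,0],[-0.97,-0.228,0,0,0,0],[-0.97,-0.228,0,0,0,0]]'
python3 -m jog '[[-0.97,-0.228,0,0,0,0],[-0.97,-0.228,0,0,0,0],[-0.97,-0.228,0,0,0,0],[-0.97,-0.228,0,0,0,0],[-0.97,-0.228,0,0,0,0],[-0.97,-0.228,0,0,0,0],[-0.97,-0.228,0,0,0,0],[-0.97,-0.228,0,0,0,0]]'
python3 -m jog '[[-0.97,-0.228,0,0,0,0],[-0.97,-0.228,0,0,0,0],[0,0,0,0,0,0],[0,0,0,0,0,0]]'
python3 wj.py; python3 go.py t 565 -341 190; python3 rot.py 95.6 0
```

```text
time_s: 39.4
tcp_pos: [603.0, -46.3, 197.4]
orientation: [[-0.095, 0.995, -0.007], [0.996, 0.095, -0.001], [-0.0, -0.007, -1.0]]
force: [0.3, 0.3, 0.1]
opening: 0.995
grip_force: 0.0
time_s: 40.4
tcp_pos: [570.7, -283.0, 197.9]
orientation: [[-0.094, 0.996, -0.007], [0.996, 0.094, -0.0], [0.0, -0.007, -1.0]]
force: [0.3, 0.6, 0.8]
opening: 1.004
grip_force: 0.0
time_s: 40.9
tcp_pos: [562.9, -340.7, 198.3]
orientation: [[-0.094, 0.996, -0.006], [0.996, 0.094, 0.0], [0.001, -0.006, -1.0]]
force: [-0.4, 0.8, 0.6]
opening: 1.005
grip_force: 0.0
[443  36  69  22 871] [473.7  50.2] [ 724.4 -216.1  100. ]
[ 232  152   50   57 1762] [259.2 176.5] [ 567.2 -334.9  100. ]
[488 172  24  63 835] [502.8 210.5] [ 794.5 -345.8  100. ]
[  86  182   51   53 1488] [107.  212.1] [ 429.  -383.1  100. ]
[304 250  42  43 923] [322.5 267. ] [ 638.9 -421.7  100. ]
at [ 563.105 -340.32   198.528] F [-0.778 -0.706 -0.332] t 40.95 op 0.9983309683780409
[ 565. -341.  190.] -> [-0.029  0.062  0.284] world [ 1.895 -0.68  -8.528]
turn [-0.06 -0.01 -0.02] q [-40.74  33.11  76.89  -0.24  70.27 -46.12]
[[-0.1  1.   0. ]
 [ 1.   0.1  0. ]
 [ 0.   0.  -1. ]]
```

```bash
python3 -m jog '[[0.04,0.06,0.95,0,0,0],[0,0,0.95,0,0,0],[0,0,0.95,0,0,0],[0,0,0.95,0,0,0],[0,0,0.95,0,0,0],[0,0,0.75,0,0,0],[0,0,0,0,0,0]]'
python3 -m jog '[[0,0,0,0,0,0],[0,0,0,0,0,0],[0,0,0,0,0,0],[0,0,0,0,0,0]]' 1
python3 -m jog '[[0,0,-0.6,0,0,0],[0,0,-1,0,0,0],[0,0,-1,0,0,0],[0,0,-1,0,0,0],[0,0,-1,0,0,0],[0,0,-1,0,0,0],[0,0,0,0,0,0]]'
python3 go.py t 653.9 3.2 200; python3 rot.py 95.6 0
```

```text
time_s: 41.82
tcp_pos: [563.1, -338.1, 32.3]
orientation: [[-0.096, 0.995, -0.009], [0.995, 0.096, 0.002], [0.003, -0.009, -1.0]]
force: [-0.5, 0.8, 0.7]
opening: 1.006
grip_force: 0.0
time_s: 42.32
tcp_pos: [564.7, -341.1, 36.1]
orientation: [[-0.095, 0.996, -0.004], [0.996, 0.095, -0.003], [-0.003, -0.004, -1.0]]
force: [-0.7, 0.6, 6.2]
opening: 0.64
grip_force: 62.7
time_s: 43.2
tcp_pos: [566.8, -341.6, 205.8]
orientation: [[-0.095, 0.996, 0.001], [0.995, 0.095, -0.006], [-0.006, 0.0, -1.0]]
force: [-0.1, -0.2, -3.4]
opening: 0.646
grip_force: 63.9
at [ 566.842 -341.583  205.765] F [-0.125 -0.247 -3.396] t 43.2 op 0.64579119901276
[653.9   3.2 200. ] -> [11.168  3.977  0.121] world [ 87.058 344.783  -5.765]
turn [ 0.    0.06 -0.03] q [-40.61  32.76  76.32  -0.26  70.63 -45.95]
[[-0.1  1.   0. ]
 [ 1.   0.1  0. ]
 [ 0.   0.  -1. ]]
```

```bash
python3 -m jog '[[0.3,0.3,-0.9,0,0,0],[0.9,0.31,0,0,0,0],[0.9,0.31,0,0,0,0],[0.9,0.31,0,0,0,0],[0.9,0.31,0,0,0,0],[0.9,0.31,0,0,0,0],[0.9,0.31,0,0,0,0],[0.9,0.31,0,0,0,0]]'
python3 -m jog '[[0.9,0.31,0,0,0,0],[0.9,0.31,0,0,0,0],[0.9,0.31,0,0,0,0],[0.9,0.31,0,0,0,0],[0.9,0.31,0,0,0,0],[0.9,0.3,0,0,0,0],[0,0,0,0,0,0],[0,0,0,0,0,0]]'
python3 go.py t 653.9 3.2 94; python3 rot.py 95.6 0
```

```text
time_s: 44.2
tcp_pos: [619.3, -134.7, 226.7]
orientation: [[-0.094, 0.995, -0.008], [0.996, 0.094, -0.0], [0.0, -0.008, -1.0]]
force: [0.0, 0.2, -3.4]
opening: 0.641
grip_force: 64.3
time_s: 45.2
tcp_pos: [659.3, 30.1, 226.8]
orientation: [[-0.095, 0.995, -0.007], [0.995, 0.095, -0.002], [-0.001, -0.008, -1.0]]
force: [0.1, 0.5, -3.1]
opening: 0.645
grip_force: 64.2
at [659.297  30.087 226.8  ] F [ 0.061  0.51  -3.14 ] t 45.2 op 0.6447507949403248
[653.9   3.2  94. ] -> [-0.869 -0.23   4.43 ] world [  -5.397  -26.887 -132.8  ]
turn [-0.07  0.01 -0.03] q [ -6.99  31.78  74.66  -0.17  73.97 -12.38]
[[-0.1  1.   0. ]
 [ 1.   0.1  0. ]
 [ 0.   0.  -1. ]]
```

```bash
python3 -m jog '[[-0.88,-0.22,0,0,0,0],[0,0,0,0,0,0],[0,0,0,0,0,0]]'
python3 go.py t 653.9 3.2 94
```

```text
time_s: 45.58
tcp_pos: [655.8, 2.7, 227.9]
orientation: [[-0.093, 0.996, -0.006], [0.996, 0.093, -0.001], [-0.001, -0.006, -1.0]]
force: [-0.3, -0.3, -2.4]
opening: 0.641
grip_force: 64.2
at [655.812   2.73  227.936] F [-0.326 -0.272 -2.446] t 45.575 op 0.6414500097843512
[653.9   3.2  94. ] -> [ 0.024 -0.037  4.465] world [  -1.912    0.47  -133.936]
```

```bash
python3 -m jog '[[0,-0.05,0.9,0,0,0],[0,-0.03,0.9,0,0,0],[0,0,0.9,0,0,0],[0,0,0.8,0,0,0],[0,0,0.6,0,0,0],[0,0,0.3,0,0,0],[0,0,0,0,0,0],[0,0,0,0,0,0]]'
python3 go.py t 653.9 3.2 86.3
```

```text
time_s: 46.58
tcp_pos: [654.0, 2.9, 97.2]
orientation: [[-0.095, 0.996, -0.003], [0.996, 0.095, -0.002], [-0.002, -0.003, -1.0]]
force: [-0.1, -0.8, -2.7]
opening: 0.642
grip_force: 64.3
at [653.954   2.911  97.247] F [-0.074 -0.791 -2.667] t 46.575 op 0.6424087986000032
[653.9   3.2  86.3] -> [0.01  0.    0.365] world [ -0.054   0.289 -10.947]
```

```bash
python3 -m jog '[[0,0,0.12,0,0,0],[0,0,0.12,0,0,0],[0,0,0.1,0,0,0],[0,0,0,0,0,0],[0,0,0.03,0,0,0],[0,0,0,0,0,0]]'
python3 -m jog '[[0,0,0,0,0,0],[0,0,0,0,0,0],[0,0,0,0,0,0],[0,0,-0.4,0,0,0],[0,0,-1,0,0,0],[0,0,-1,0,0,0],[0,0,-1,0,0,0],[0,0,-0.9,0,0,0]]' 0
python3 jars.py; python3 go.py t 438 -377.5 190; python3 rot.py 95.6 0
```

```text
time_s: 47.32
tcp_pos: [653.0, 2.9, 86.1]
orientation: [[-0.095, 0.995, -0.005], [0.996, 0.095, -0.002], [-0.001, -0.005, -1.0]]
force: [-2.3, 0.4, 5.6]
opening: 0.64
grip_force: 64.7
time_s: 48.32
tcp_pos: [654.1, 3.2, 216.3]
orientation: [[-0.095, 0.996, -0.003], [0.996, 0.095, -0.002], [-0.002, -0.003, -1.0]]
force: [0.8, 0.3, 0.3]
opening: 0.996
grip_force: 0.0
[360 132  16  15 152] [ 650.3 -431.7  100. ]
[261 162  10  19  72] [525.4 -38.1 100. ]
[348 189  15  14 170] [ 437.6 -377.1  100. ]
[256 212  21  21 232] [354.3 -30.5 100. ]
at [656.5     2.861 220.526] F [ 0.002 -0.856  2.489] t 48.375 op 0.9991410495873289
[ 438.  -377.5  190. ] -> [-11.927  -8.457   1.027] world [-218.5   -380.361  -30.526]
turn [ 0.04  0.03 -0.03] q [ -9.41  31.51  76.23  -0.15  71.99 -14.81]
[[-0.1  1.   0. ]
 [ 1.   0.1  0. ]
 [ 0.   0.  -1. ]]
```

```bash
python3 -m jog '[[-0.99,-0.7,0,0,0,0],[-0.99,-0.7,0,0,0,0],[-0.99,-0.7,0,0,0,0],[-0.99,-0.7,0,0,0,0],[-0.99,-0.7,0,0,0,0],[-0.99,-0.7,0,0,0,0],[-0.99,-0.7,0,0,0,0],[-0.99,-0.7,0,0,0,0]]'
python3 -m jog '[[-0.99,-0.7,0,0,0,0],[-0.99,-0.7,0,0,0,0],[-0.99,-0.7,0,0,0,0],[-0.99,-0.7,0.8,0,0,0],[0,0,0,0,0,0],[0,0,0,0,0,0]]'
python3 wj.py; python3 go.py t 438 -377 32; python3 rot.py 95.6 0
```

```text
time_s: 49.38
tcp_pos: [508.2, -250.2, 215.4]
orientation: [[-0.095, 0.996, -0.004], [0.996, 0.095, -0.002], [-0.002, -0.005, -1.0]]
force: [-0.2, 0.6, -0.3]
opening: 0.995
grip_force: 0.0
time_s: 50.12
tcp_pos: [436.5, -375.1, 192.0]
orientation: [[-0.094, 0.996, -0.005], [0.996, 0.094, -0.001], [-0.001, -0.005, -1.0]]
force: [-0.5, 0.5, 0.7]
opening: 0.999
grip_force: 0.0
[ 389    0   80   30 2004] [426.5  14.2] [ 551.7 -231.1  100. ]
[ 459    0   53   31 1137] [488.4  12.4] [ 596.9 -225.8  100. ]
[  69   73   68   84 3369] [102.2 114.8] [ 306.8 -327.5  100. ]
[ 429  233   60   53 1983] [456.  255.5] [ 635.2 -427.9  100. ]
at [ 436.89  -374.932  192.253] F [-0.132  0.245  0.493] t 50.175 op 1.0002871087009697
[ 438. -377.   32.] -> [-0.065  0.054  5.342] world [   1.11    -2.068 -160.253]
turn [-0.04  0.01 -0.02] q [-51.6   27.06  89.76  -0.29  63.25 -56.93]
[[-0.1  1.   0. ]
 [ 1.   0.1  0. ]
 [ 0.   0.  -1. ]]
```

```bash
python3 - <<'E'
from h import *
t=snap('wrist');im=t['color'].astype(int)
print(im[150:215:5,253].tolist()); print(im[180,200:310:6].tolist())
for l in('jar0_c','jar3_c'):
  for d in manip.look_for('wrist',l)[:4]: print(l,d['location'],d['confidence'],atz(t,d['location'],70))
print(proj(t,[438,-377,100]))
E
python3 jars.py
```

```text
[[115, 109, 101], [110, 105, 92], [198, 189, 166], [199, 190, 166], [197, 188, 165], [197, 188, 165], [197, 189, 164], [198, 189, 165], [198, 189, 165], [197, 188, 164], [197, 189, 165], [196, 187, 164], [197, 188, 165]]
[[54, 56, 54], [56, 54, 54], [59, 58, 57], [60, 59, 56], [199, 190, 166], [198, 187, 164], [198, 188, 164], [197, 187, 165], [197, 189, 164], [197, 189, 165], [198, 188, 166], [197, 187, 164], [198, 187, 164], [196, 186, 162], [68, 66, 59], [53, 52, 50], [48, 47, 43], [48, 47, 45], [45, 44, 42]]
jar0_c [254.4, 180.9] 0.74 [ 438.17691858 -381.31650555   70.        ]
[254.65468492 186.24961422]
[360 132  16  15 152] [ 650.3 -431.7  100. ]
```

```bash
python3 -m jog '[[-0.06,0.05,0.95,0,0,0],[0,0,0.95,0,0,0],[0,0,0.95,0,0,0],[0,0,0.95,0,0,0],[0,0,0.8,0,0,0],[0,0,0.7,0,0,0],[0,0,0,0,0,0]]'
python3 -m jog '[[0,0,0,0,0,0],[0,0,0,0,0,0],[0,0,0,0,0,0],[0,0,0,0,0,0]]' 1
python3 -m jog '[[0,0,-0.6,0,0,0],[0,0,-1,0,0,0],[0,0,-1,0,0,0],[0,0,-1,0,0,0],[0,0,-1,0,0,0],[0,0,-1,0,0,0],[0,0,-1,0,0,0],[0,0,0,0,0,0]]'
python3 go.py t 647.8 65.9 220; python3 rot.py 95.6 0
```

```text
time_s: 51.25
tcp_pos: [436.9, -376.1, 31.7]
orientation: [[-0.095, 0.995, -0.007], [0.995, 0.095, 0.001], [0.001, -0.007, -1.0]]
force: [0.1, 0.9, -0.9]
opening: 0.999
grip_force: 0.0
time_s: 51.75
tcp_pos: [437.9, -378.1, 34.3]
orientation: [[-0.095, 0.996, -0.003], [0.996, 0.095, -0.004], [-0.003, -0.004, -1.0]]
force: [-1.1, 1.1, 6.1]
opening: 0.642
grip_force: 62.9
time_s: 52.75
tcp_pos: [439.3, -378.3, 234.0]
orientation: [[-0.095, 0.996, -0.001], [0.995, 0.095, -0.007], [-0.007, -0.001, -1.0]]
force: [-0.1, -0.7, -2.2]
opening: 0.638
grip_force: 63.8
at [ 439.329 -378.323  233.962] F [-0.069 -0.69  -2.173] t 52.75 op 0.6384913766070246
[647.8  65.9 220. ] -> [14.086  8.32   0.357] world [208.471 444.223 -13.962]
turn [-0.01  0.07 -0.03] q [-51.61  24.51  86.73  -0.3   68.47 -56.93]
[[-0.1  1.   0. ]
 [ 1.   0.1  0. ]
 [ 0.   0.  -1. ]]
```

```bash
python3 -m jog '[[0.94,0.555,0,0,0,0],[0.94,0.555,0,0,0,0],[0.94,0.555,0,0,0,0],[0.94,0.555,0,0,0,0],[0.94,0.555,0,0,0,0],[0.94,0.555,0,0,0,0],[0.94,0.555,0,0,0,0],[0.94,0.555,0,0,0,0]]'
python3 -m jog '[[0.94,0.555,0,0,0,0],[0.94,0.555,0,0,0,0],[0.94,0.555,0,0,0,0],[0.94,0.555,0,0,0,0],[0.94,0.555,0,0,0,0],[0.94,0.555,0,0,0,0],[0.94,0.555,0,0,0,0],[0,0,0,0,0,0]]'
python3 -m jog '[[0,0,0,0,0,0],[0,0,0,0,0,0]]'; python3 go.py t 647.8 65.9 94; python3 rot.py 95.6 0
```

```text
time_s: 53.75
tcp_pos: [548.7, -138.4, 228.3]
orientation: [[-0.095, 0.995, -0.008], [0.996, 0.095, -0.0], [0.0, -0.008, -1.0]]
force: [-0.5, 0.1, -1.6]
opening: 0.639
grip_force: 63.8
time_s: 54.75
tcp_pos: [646.2, 69.9, 227.0]
orientation: [[-0.098, 0.995, -0.008], [0.995, 0.098, -0.001], [-0.0, -0.008, -1.0]]
force: [0.1, 0.1, -2.3]
opening: 0.642
grip_force: 63.9
time_s: 55.0
tcp_pos: [646.1, 66.7, 228.5]
orientation: [[-0.093, 0.996, -0.006], [0.996, 0.093, -0.002], [-0.001, -0.007, -1.0]]
force: [0.7, -0.3, -0.8]
opening: 0.643
grip_force: 63.9
at [646.098  66.682 228.485] F [ 0.737 -0.272 -0.837] t 55.0 op 0.6431378989332188
[647.8  65.9  94. ] -> [-0.025  0.084  4.482] world [   1.702   -0.782 -134.485]
turn [-0.06  0.01 -0.04] q [-3.88 30.8  76.23 -0.14 73.33 -9.2 ]
[[-0.1  1.   0. ]
 [ 1.   0.1  0. ]
 [ 0.   0.  -1. ]]
```

```bash
python3 -m jog '[[0,0.03,0.9,0,0,0],[0,0,0.9,0,0,0],[0,0,0.5,0,0,0],[0,0,0.4,0,0,0],[0,0,0.4,0,0,0],[0,0,0,0,0,0]]'
python3 go.py t 647.8 65.9 94
```

```text
time_s: 55.75
tcp_pos: [646.7, 67.5, 135.3]
orientation: [[-0.095, 0.996, -0.007], [0.996, 0.095, -0.002], [-0.001, -0.007, -1.0]]
force: [0.4, -1.0, -1.2]
opening: 0.639
grip_force: 64.0
at [646.735  67.546 135.266] F [ 0.366 -0.964 -1.228] t 55.75 op 0.6391822389620502
[647.8  65.9  94. ] -> [-0.057  0.039  1.375] world [  1.065  -1.646 -41.266]
```

```bash
python3 -m jog '[[-0.05,0.03,0.5,0,0,0],[0,0,0.5,0,0,0],[0,0,0.3,0,0,0],[0,0,0.12,0,0,0],[0,0,0.1,0,0,0],[0,0,0,0,0,0],[0,0,0,0,0,0]]'
python3 -m jog '[[0,0,0.05,0,0,0],[0,0,0.05,0,0,0],[0,0,0,0,0,0]]'
```

```text
time_s: 56.62
tcp_pos: [648.4, 66.1, 90.9]
orientation: [[-0.095, 0.995, -0.004], [0.996, 0.095, -0.002], [-0.001, -0.004, -1.0]]
force: [0.2, -1.0, -1.8]
opening: 0.641
grip_force: 64.0
time_s: 57.0
tcp_pos: [647.9, 66.1, 87.3]
orientation: [[-0.095, 0.996, -0.005], [0.996, 0.095, -0.002], [-0.001, -0.005, -1.0]]
force: [-0.5, -0.1, -2.2]
opening: 0.642
grip_force: 64.0
```

```bash
python3 -m jog '[[0,0,0.05,0,0,0],[0,0,0.05,0,0,0],[0,0,0,0,0,0]]'
python3 -m jog '[[0,0,0,0,0,0],[0,0,0,0,0,0],[0,0,0,0,0,0],[0,0,-0.4,0,0,0],[0,0,-1,0,0,0],[0,0,-1,0,0,0],[0,0,-1,0,0,0],[0,0,-0.9,0,0,0]]' 0
python3 -m jog '[[0,-1,0,0,0,0.5],[0,-1,0,0,0,0],[0,-1,0,0,0,0.5],[0,-0.5,0,0,0,1],[0,0,0,0,0,1],[0,0,0,0,0,1],[0,0,0,0,0,1],[0,0,0,0,0,1]]'
python3 -m jog '[[0,0,0,0,0,1],[0,0,0,0,0,1],[0,0,0,0,0,1],[0,0,0,0,0,1],[0,0,0,0,0,1],[0,0,0,0,0,1],[0,0,0,0,0,1],[0,0,0,0,0,1]]'
python3 - <<'E'
from h import *
np.set_printoptions(precision=1,suppress=True)
s=snap('top');im=s['color'].astype(int)
for l in('jar0_c','jar3_c'):
  for d in manip.look_for('top',l): print(l,np.array(d['location']),round(d['confidence'],2),atz(s,d['location'],120))
for p in [(641.8,127.8),(636.1,191.2),(653,2.9),(647.9,66)]: 
  u=proj(s,[*p,150]);print(u,im[int(u[1]),int(u[0])])
E
python3 rot.py 5.5 3;python3 go.py t 438.6 121.2 150
```

```text
time_s: 57.38
tcp_pos: [648.1, 66.1, 84.5]
orientation: [[-0.095, 0.996, -0.005], [0.996, 0.095, -0.002], [-0.001, -0.005, -1.0]]
force: [-0.7, 0.4, -0.7]
opening: 0.642
grip_force: 64.1
time_s: 58.38
tcp_pos: [649.0, 66.3, 215.8]
orientation: [[-0.095, 0.996, -0.003], [0.996, 0.095, -0.002], [-0.002, -0.003, -1.0]]
force: [0.3, 0.7, 0.2]
opening: 1.002
grip_force: 0.0
time_s: 59.38
tcp_pos: [544.2, 61.1, 215.1]
orientation: [[0.512, 0.859, -0.003], [0.859, -0.512, -0.002], [-0.003, -0.002, -1.0]]
force: [0.2, 0.0, -0.4]
opening: 0.999
grip_force: 0.0
time_s: 60.38
tcp_pos: [544.1, 61.1, 215.0]
orientation: [[0.981, 0.195, -0.003], [0.195, -0.981, -0.002], [-0.004, 0.001, -1.0]]
force: [0.1, -0.2, 0.1]
opening: 1.003
grip_force: 0.0
jar3_c [165.7 137.2] 0.66 [675.4 334.7 120. ]
[219.9 143.3] [75 82 86]
[202.8 145.3] [236 241 231]
[253.6 139.5] [236 241 231]
[236.6 141.3] [122 129 122]
turn [-0.01  0.54  1.  ] q [-5.22 23.39 92.19 -0.14 64.61 73.32]
[[ 0.99  0.1   0.05]
 [ 0.1  -1.    0.01]
 [ 0.05  0.   -1.  ]]
at [544.121  61.062 214.774] F [-0.175 -0.045  0.074] t 60.525 op 0.9987469470824335
[438.6 121.2 150. ] -> [-3.037 -2.669  2.169] world [-105.521   60.138  -64.774]
```

```bash
python3 -m jog '[[0,0,0,0,0,1],[0,0,0,0,0,0]]'
python3 - <<'E'
from h import *
np.set_printoptions(precision=1,suppress=True)
s=snap('wrist');im=s['color'].astype(int)
th=np.radians(5.6);ex=np.array([np.cos(th),np.sin(th)]);ey=np.array([-ex[1],ex[0]])
m=((im.min(2)>150)).astype(np.uint8)
n,l,st,ce=cv2.connectedComponentsWithStats(m)
for i in range(1,n):
    if 500<st[i,4]<9000:
        p=atz(s,ce[i],150)[:2]-[677.5,100.4];print(st[i],ce[i],p@ex,p@ey)
for y in(-94.5,-31.5,31.5,94.5):
    print(proj(s,[*(np.array([677.5,100.4])-33*ex+y*ey),150]))
for d in manip.look_for('wrist','jar0_c'): print(d)
E
```

```text
time_s: 60.78
tcp_pos: [544.0, 61.1, 214.4]
orientation: [[0.995, 0.097, -0.004], [0.097, -0.995, -0.002], [-0.005, 0.001, -1.0]]
force: [-0.8, -0.3, -0.1]
opening: 0.999
grip_force: 0.0
[ 373    0  135  223 8493] [419.8 157.2] -107.05159846465993 -154.4403336662671
[ 418    0   94   76 5596] [462.5  31.9] -20.477435997423637 -168.1708814264878
[ 458   92   48   78 1591] [479.6 132.7] -88.33851705359706 -195.92376939940831
[  88  105  251   21 2400] [200.8 110.7] -72.10340068365284 11.875348039867117
[ 269  138   86   58 2610] [317.4 173. ] -119.53362614006967 -76.57595077732269
[ 104  150   38   50 1232] [121.3 173.6] -119.82307833673467 76.65180520751687
[ 142  151   58   45 1381] [164.3 175. ] -121.02987097302567 43.181248532807146
[191 209  69  14 883] [225.7 216. ] -156.03115739731123 -3.8505995118442824
[ 219  278  125   82 7272] [270.3 310.7] -251.07774338912262 -42.11201644253895
[351.8  52.2]
[260.5  52.3]
[169.2  52.4]
[77.8 52.6]
{'location': [260.1, 50.3], 'confidence': 0.82}
```

```bash
python3 - <<'E'
from h import *
s=snap('wrist');g=s['color'].astype(int).sum(2)//3
for r in (40,52,64,78,95): print(r,g[r,30:410:6].tolist())
for c in (78,169,260,352): print(c,g[0:130:6,c].tolist())
E
```

```text
40 [39, 41, 222, 222, 222, 223, 223, 222, 222, 218, 217, 217, 218, 217, 222, 84, 91, 92, 225, 225, 226, 226, 225, 225, 226, 226, 226, 225, 226, 226, 168, 68, 132, 220, 221, 219, 219, 219, 226, 226, 226, 226, 226, 226, 225, 72, 36, 99, 223, 226, 225, 226, 225, 224, 225, 224, 223, 223, 223, 222, 88, 85, 121, 205]
52 [39, 40, 213, 224, 223, 224, 225, 225, 225, 225, 220, 219, 218, 219, 219, 179, 87, 114, 227, 226, 226, 226, 227, 226, 227, 226, 226, 226, 227, 226, 225, 87, 206, 225, 221, 220, 220, 219, 219, 226, 227, 226, 226, 225, 226, 222, 84, 140, 227, 226, 226, 225, 225, 225, 226, 225, 226, 224, 224, 224, 219, 100, 129, 222]
64 [39, 41, 40, 225, 225, 225, 226, 226, 226, 226, 226, 221, 221, 220, 221, 142, 87, 111, 227, 226, 227, 228, 227, 227, 227, 227, 227, 227, 227, 227, 225, 98, 89, 228, 227, 220, 219, 219, 225, 227, 226, 227, 226, 226, 226, 102, 82, 196, 227, 226, 226, 227, 226, 225, 225, 225, 225, 225, 225, 224, 104, 114, 209, 225]
78 [40, 41, 41, 44, 115, 226, 227, 227, 227, 227, 227, 227, 228, 227, 210, 91, 101, 103, 94, 223, 228, 228, 227, 227, 227, 228, 227, 227, 227, 226, 104
[... 197 characters left out ...]
 100, 90, 68, 113, 118, 29, 31, 96, 82, 33, 30, 36, 33, 35, 55, 117, 211, 177, 95, 64, 30, 31, 32, 35, 34, 35, 34, 32, 31, 146, 184, 219, 82, 33, 35, 33, 33, 30, 33, 33, 146, 142, 209, 227, 226, 226, 226, 226, 184, 223, 217, 125, 183, 224, 228, 226]
78 [218, 206, 212, 213, 213, 215, 217, 223, 223, 225, 226, 226, 226, 227, 227, 227, 107, 157, 199, 224, 46, 46]
169 [218, 222, 224, 224, 225, 225, 226, 225, 227, 226, 228, 227, 227, 227, 227, 228, 41, 46, 227, 187, 124, 57]
260 [219, 220, 225, 226, 226, 226, 226, 227, 226, 227, 227, 227, 227, 228, 228, 228, 112, 47, 223, 180, 122, 57]
352 [224, 225, 115, 223, 223, 224, 224, 225, 225, 226, 225, 226, 226, 225, 226, 226, 226, 48, 160, 126, 121, 119]
```

```bash
python3 -m jog '[[-0.85,-0.59,0,0,0.25,0],[-0.85,-0.59,0,0,0.25,0],[-0.85,-0.59,0,0,0,0],[-0.8,-0.58,0,0,0,0],[0,0,0.9,0,0,0],[0,0,0.9,0,0,0],[0,0,0,0,0,0]]' 0.5
python3 rot.py 5.5 3;python3 go.py t 438.6 121.2 90 438.6 121.2 44
```

```text
time_s: 61.8
tcp_pos: [438.4, 121.9, 156.0]
orientation: [[0.994, 0.096, 0.043], [0.096, -0.995, 0.003], [0.043, 0.001, -0.999]]
force: [-0.1, -0.2, -0.2]
opening: 0.502
grip_force: 0.0
turn [ 0.01  0.09 -0.  ] q [  1.33  20.44 110.41   0.17  46.69  85.73]
[[ 0.99  0.1   0.05]
 [ 0.1  -1.    0.01]
 [ 0.05  0.   -1.  ]]
at [438.371 121.921 155.997] F [-0.05  -0.159 -0.186] t 61.8 op 0.5018118599294871
[438.6 121.2  90. ] -> [-0.089  0.022  2.198] world [  0.229  -0.721 -65.997]
[438.6 121.2  44. ] -> [-0.066 -0.002  1.532] world [  0.   0. -46.]
```

```bash
python3 -m jog '[[-0.08,0.02,0.95,0,0,0],[-0.05,0,0.95,0,0,0],[-0.02,0,0.95,0,0,0],[0,0,0.88,0,0,0],[0,0,0,0,0,0],[0,0,0,0,0,0]]'
python3 -m jog '[[0,0,0,0,0,0],[0,0,0,0,0,0],[0,0,0,0,0,0],[0,0,0,0,0,0]]' 1
python3 -m jog '[[0.03,0.2,-0.75,0,0,0],[0.03,0.55,-0.55,0,0,0],[0.01,0.75,-0.2,0,0,0],[0,0,0,0,0,0]]'
```

```text
time_s: 62.55
tcp_pos: [441.7, 121.3, 46.3]
orientation: [[0.994, 0.095, 0.049], [0.095, -0.995, 0.003], [0.049, 0.001, -0.999]]
force: [0.1, 0.6, 0.3]
opening: 0.502
grip_force: 0.0
time_s: 63.05
tcp_pos: [441.4, 121.5, 45.6]
orientation: [[0.994, 0.095, 0.049], [0.094, -0.996, 0.004], [0.049, 0.001, -0.999]]
force: [1.2, 2.9, 1.2]
opening: 0.211
grip_force: 58.5
time_s: 63.55
tcp_pos: [445.8, 75.2, 91.1]
orientation: [[0.994, 0.094, 0.049], [0.094, -0.996, 0.002], [0.049, 0.003, -0.999]]
force: [-0.8, -3.2, 12.7]
opening: 0.21
grip_force: 62.6
```

```bash
python3 -m jog '[[-0.01,0.75,0.2,0,0,0],[-0.03,0.55,0.55,0,0,0],[-0.03,0.2,0.75,0,0,0],[0,0,0,0,0,0]]'
python3 -m jog '[[-0.03,-0.2,0.75,0,0,0],[-0.03,-0.55,0.55,0,0,0],[-0.01,-0.75,0.2,0,0,0],[0,0,0,0,0,0]]'
python3 -m jog '[[0.01,-0.75,-0.2,0,0,0],[0.03,-0.55,-0.55,0,0,0],[0.03,-0.2,-0.75,0,0,0],[0,0,0,0,0,0]]'
python3 rot.py 5.5 3
```

```text
time_s: 64.05
tcp_pos: [450.1, 32.1, 43.9]
orientation: [[0.995, 0.093, 0.048], [0.093, -0.996, 0.004], [0.048, 0.0, -0.999]]
force: [3.4, 4.3, -3.4]
opening: 0.203
grip_force: 61.3
time_s: 64.55
tcp_pos: [446.0, 77.8, 1.1]
orientation: [[0.994, 0.097, 0.051], [0.097, -0.995, 0.003], [0.051, 0.002, -0.999]]
force: [0.7, 1.6, 13.9]
opening: 0.207
grip_force: 63.4
time_s: 65.05
tcp_pos: [441.5, 121.6, 46.0]
orientation: [[0.994, 0.096, 0.05], [0.096, -0.995, 0.003], [0.05, 0.002, -0.999]]
force: [1.5, 0.4, 1.2]
opening: 0.209
grip_force: 61.9
turn [0.02 0.02 0.  ] q [  1.31  33.15 115.5    0.2   28.49  85.63]
[[ 0.99  0.1   0.05]
 [ 0.1  -1.    0.01]
 [ 0.05  0.   -1.  ]]
```

```bash
python3 -m jog '[[0.03,0.2,-0.75,0,0,0],[0.03,0.55,-0.55,0,0,0],[0.01,0.75,-0.2,0,0,0],[0,0,0,0,0,0],[0,0,0,0,0,0]]'
python3 go.py t 445.9 76.7 91
```

```text
time_s: 65.68
tcp_pos: [445.7, 75.9, 91.0]
orientation: [[0.994, 0.094, 0.049], [0.094, -0.996, 0.002], [0.049, 0.003, -0.999]]
force: [-0.9, -2.0, 15.5]
opening: 0.208
grip_force: 63.4
at [445.711  75.92   91.03 ] F [-0.882 -2.046 15.499] t 65.675 op 0.20756851228019343
[445.9  76.7  91. ] -> [ 0.009 -0.025  0.001] world [ 0.189  0.78  -0.03 ]
```

```bash
python3 -m jog '[[0,0,0,0,0,0],[0,0,0,0,0,0],[0,0,0,0,0,0],[0,0,-0.6,0,0,0],[0,0,-1,0,0,0],[0,0,-1,0,0,0],[0,0,-1,0,-0.25,0],[0,0,-0.5,0,-0.25,0]]' 0.5
cat > g.py <<'E'
from h import *
np.set_printoptions(precision=1,suppress=True)
K=[[315.219,0,252.729],[0,315.219,191.901],[0,0,1]]
w=dict(intrinsics=K,extrinsics=[[.092,-.996,.001,7.07],[-.939,-.087,.332,501.246],[-.331,-.032,-.943,597.497],[0,0,0,1]])
c=lambda x,y:(380+x/6,190+y/6)
P={}
for n,p,z in [('pivot118',(473,66),118),('pivot125',(473,66),125),('htop',c(447,178),165),('hbot',c(265,70),119),('ptr',c(197,243),112),('t0',c(142,312),107),('t14',c(278,322),107),('t28',c(423,318),107),('t42',c(563,290),107),('t56',c(710,248),107),('mk_lo',c(413,283),107),('mk_hi',c(413,283),113)]:
    P[n]=atz(w,p,z)[:2];print(n,P[n])
from scipy.optimize import least_squares
T=np.array([P['t0'],P['t14'],P['t42'],P['t56']]);a=np.array([0,.14,.42,.56])
f=lambda v:(np.stack([v[0]+v[3]*np.cos(v[2]+a),v[1]+v[3]*np.sin(v[2]+a)],1)-T).ravel()
r=least_squares(f,[694,-108,np.pi,160]);print('fit',r.x,np.abs(r.fun).max())
pv=r.x[:2]
for n in('ptr','htop','hbot','t28','mk_lo','mk_hi'):
    d=P[n]-pv;print(n,np.hypot(*d),(np.arctan2(d[1],d[0])-r.x[2])%6.2832)
E
python3 g.py; python3 go.py t 573 -100 190
```

```text
time_s: 66.68
tcp_pos: [439.5, 76.3, 214.4]
orientation: [[0.996, 0.095, -0.004], [0.095, -0.996, -0.002], [-0.004, 0.002, -1.0]]
force: [0.7, 0.4, -0.4]
opening: 0.498
grip_force: 0.0
pivot118 [ 695.9 -110.2]
pivot125 [ 695.2 -105.7]
htop [ 577.6 -102.3]
hbot [ 575.3 -102.1]
ptr [ 541.6 -103.6]
t0 [ 525.6 -100.6]
t14 [ 525.9 -124.5]
t28 [ 528.9 -149.2]
t42 [ 536.4 -171.6]
t56 [ 546.5 -193.9]
mk_lo [ 535.3 -145.5]
mk_hi [ 538.1 -141.1]
fit [ 698.2 -110.9    3.1  172.9] 0.1852851929716337
ptr 156.79281810640128 0.013728002759187508
htop 120.90589367584134 6.272411757265822
hbot 123.22676002976685 6.272398155987464
t28 173.60869369399958 0.2830612908190231
mk_lo 166.52800834052155 0.26971871011889537
mk_hi 162.96603480754175 0.2464789003749237
at [439.532  76.274 214.404] F [ 0.7    0.42  -0.369] t 66.675 op 0.4984205360708777
[ 573. -100.  190.] -> [3.877 6.269 0.806] world [ 133.468 -176.274  -24.404]
```

```bash
python3 -m jog '[[0.573,0.911,0,0,0,0],[0.573,0.911,0,0,0,0],[0.573,0.911,0,0,0,0],[0.573,0.911,0,0,0,0],[0.573,0.911,0,0,0,0],[0.573,0.911,0,0,0,0],[0.573,0.911,0.3,0,0,0],[0,0,0.5,0,0,0]]' 0.3
python3 -m jog '[[0,0,0,0,0,0],[0,0,0,0,0,0]]'
python3 - <<'E'
from h import *
np.set_printoptions(precision=1,suppress=True)
s=snap('wrist')
print(proj(s,[578,-103.5,165]))
g=s['color'].astype(int).max(2)
u=proj(s,[578,-103.5,165]).astype(int);print(g[u[1],u[0]-60:u[0]+60:4].tolist());print(g[u[1]-60:u[1]+60:4,u[0]].tolist())
for d in manip.look_for('wrist','tension_handle'): print(d)
E
python3 go.py t 577.7 -103.2 97
```

```text
time_s: 67.68
tcp_pos: [578.7, -104.8, 188.1]
orientation: [[0.996, 0.092, -0.003], [0.092, -0.996, -0.003], [-0.004, 0.002, -1.0]]
force: [-0.9, 0.6, -0.2]
opening: 0.7
grip_force: 0.0
time_s: 67.92
tcp_pos: [576.3, -101.8, 188.6]
orientation: [[0.995, 0.095, -0.006], [0.095, -0.995, -0.001], [-0.006, 0.0, -1.0]]
force: [0.8, -0.5, -0.8]
opening: 0.7
grip_force: 0.0
[255.6 212. ]
[199, 194, 192, 196, 201, 200, 201, 201, 199, 192, 191, 69, 68, 68, 66, 65, 65, 65, 146, 202, 201, 200, 201, 202, 200, 201, 202, 201, 203, 201]
[180, 180, 181, 182, 184, 167, 165, 105, 61, 62, 60, 61, 62, 65, 64, 65, 64, 66, 64, 190, 196, 189, 192, 200, 198, 59, 58, 57, 53, 52]
{'location': [267.8, 54.9], 'confidence': 0.59}
at [ 576.996 -102.141  189.316] F [ 0.541  0.159 -0.779] t 68.025 op 0.6979252756408039
[ 577.7 -103.2   97. ] -> [0.034 0.033 3.077] world [  0.704  -1.059 -92.316]
```

```bash
python3 -m jog '[[0.03,0,0.8,0,0,0],[0,0,0.8,0,0,0],[0,0,0.8,0,0,0],[0,0,0.65,0,0,0],[0,0,0,0,0,0],[0,0,0,0,0,0]]'
python3 -m jog '[[0,0,0,0,0,0],[0,0,0,0,0,0],[0,0,0,0,0,0],[0,0,0,0,0,0],[0,0,0,0,0,0]]' 1
python3 go.py t 578.7 -124.1 97 582.8 -144.7 97
```

```text
time_s: 68.78
tcp_pos: [578.4, -103.0, 98.4]
orientation: [[0.995, 0.095, -0.003], [0.095, -0.995, -0.002], [-0.003, 0.002, -1.0]]
force: [-0.8, -0.1, 1.0]
opening: 0.702
grip_force: 0.0
time_s: 69.4
tcp_pos: [577.9, -102.6, 98.3]
orientation: [[0.996, 0.094, -0.004], [0.094, -0.996, -0.001], [-0.004, 0.001, -1.0]]
force: [-1.2, 1.7, 6.8]
opening: 0.244
grip_force: 58.4
at [ 577.895 -102.649   98.32 ] F [-1.24   1.656  6.806] t 69.4 op 0.24381333531096594
[ 578.7 -124.1   97. ] -> [-0.041  0.714  0.045] world [  0.805 -21.451  -1.32 ]
[ 582.8 -144.7   97. ] -> [0.071 0.696 0.   ] world [  4.1 -20.6   0. ]
```

```bash
cat > ang.py <<'E'
from h import *
s=manip.state();p=np.array(s['tcp_pos'])[:2]-[697.7,-109.8]
print('a',(np.arctan2(p[1],p[0])-3.082)%6.2832,'r',np.hypot(*p),'F',s['force'],'op',s['opening'],'t',s['time_s'])
E
python3 ang.py
python3 -m jog '[[-0.02,0.23,0,0,0,0],[-0.02,0.23,0,0,0,0],[0,0.23,0,0,0,0],[0,0.23,0,0,0,0],[0.03,0.23,0,0,0,0],[0.03,0.22,0,0,0,0],[0,0,0,0,0,0],[0,0,0,0,0,0]]'; python3 ang.py
```

```text
a 6.283172857681812 r 120.01856011605109 F [-1.24008556  1.65633974  6.80552313] op 0.24381333531096594 t 69.4
time_s: 70.4
tcp_pos: [579.1, -141.5, 98.1]
orientation: [[0.995, 0.097, -0.011], [0.097, -0.995, 0.002], [-0.011, -0.003, -1.0]]
force: [-5.9, 5.3, 10.3]
opening: 0.242
grip_force: 59.3
a 0.3211314098333231 r 122.78683750577993 F [-5.9323895   5.31720267 10.32147052] op 0.24172172701457806 t 70.4
```

```bash
python3 -m jog '[[0.05,0.09,0,0,0,0],[0,0,0,0,0,0],[0,0,0,0,0,0]]'; python3 ang.py
python3 -m jog '[[0,-0.06,0,0,0,0],[0,-0.06,0,0,0,0],[0,-0.06,0,0,0,0],[0,0,0,0,0,0],[0,0,0,0,0,0]]'; python3 ang.py
```

```text
time_s: 70.78
tcp_pos: [579.4, -143.0, 98.1]
orientation: [[0.995, 0.099, -0.014], [0.099, -0.995, 0.003], [-0.014, -0.004, -1.0]]
force: [-8.3, 7.6, 12.2]
opening: 0.241
grip_force: 59.7
a 0.3330453573666574 r 122.87509524998178 F [-8.28439016  7.64470356 12.24790619] op 0.24113212811808718 t 70.775
time_s: 71.4
tcp_pos: [578.5, -139.8, 98.2]
orientation: [[0.995, 0.096, -0.015], [0.096, -0.995, 0.001], [-0.015, -0.002, -1.0]]
force: [-10.7, 1.8, 13.9]
opening: 0.242
grip_force: 59.5
a 0.306052042970566 r 122.94090605016552 F [-10.65536871   1.80650456  13.94811771] op 0.24163858811579975 t 71.4
```

```bash
python3 -m jog '[[0,0,0,0,0,0],[0,0,0,0,0,0],[0,0,0,0,0,0],[0,0,-0.6,0,0,0],[0,0,-1,0,0,0],[0,0,-1,0,0,0],[0,0,-1,0,0,0],[0,0,0,0,0,0]]' 0.3
python3 -m jog '[[-0.6,-0.9,0,0,0,0],[-0.6,-0.9,0,0,0,0],[-0.6,-0.9,0,0,0,0],[-0.6,-0.9,0,0,0,0],[0,0,0,0,0,0],[0,0,0,0,0,0]]'
python3 - <<'E'
from h import *
np.set_printoptions(precision=1,suppress=True)
s=snap('wrist');im=s['color'].astype(int);g=im.max(2)
for a in (0,.14,.28,.42):
    w=3.082+a;h=[698+120*np.cos(w),-110.3+120*np.sin(w)]
    print(a,h,'top',proj(s,[*h,165]),'pt',proj(s,[698+150*np.cos(w),-110.3+150*np.sin(w),112]))
for l in('tension_handle','pointer','marker_tip'):
  for d in manip.look_for('wrist',l)[:2]: print(l,d['location'],d['confidence'],atz(s,d['location'],142),atz(s,d['location'],110))
m=((g<90)).astype(np.uint8)
n,lab,st,ce=cv2.connectedComponentsWithStats(m)
for i in range(1,n):
    if 300<st[i,4]<6000: print(st[i],ce[i])
# handle top: find
E
```

```text
time_s: 72.4
tcp_pos: [586.1, -141.8, 207.9]
orientation: [[0.996, 0.095, 0.001], [0.095, -0.995, -0.005], [0.001, 0.005, -1.0]]
force: [-0.2, 0.3, -1.0]
opening: 0.702
grip_force: 0.0
time_s: 73.15
tcp_pos: [502.6, -40.6, 205.1]
orientation: [[0.995, 0.095, -0.005], [0.095, -0.996, -0.002], [-0.005, 0.002, -1.0]]
force: [0.5, 0.5, 0.5]
opening: 0.701
grip_force: 0.0
0 [np.float64(578.2130140110734), np.float64(-103.15311342690391)] top [359.  106.5] pt [329.6 137.9]
0.14 [np.float64(578.3877115232469), np.float64(-119.93848771094329)] top [384.3 108.7] pt [354.1 140. ]
0.28 [np.float64(580.9029832023639), np.float64(-136.53525599444603)] top [410.1 107.2] pt [379.1 138.6]
0.42 [np.float64(585.7096101931547), np.float64(-152.61865258992452)] top [436.2 102. ] pt [404.2 133.7]
tension_handle [265.2, 86.9] 0.74 [584.2 -41.7 142. ] [583.7 -43.  110. ]
tension_handle [378.4, 62.8] 0.61 [ 607.3 -118.2  142. ] [ 610.  -129.8  110. ]
pointer [382.5, 61.3] 0.89 [ 608.5 -120.8  142. ] [ 611.4 -132.8  110. ]
marker_tip [372.1, 171.0] 0.63 [ 530.4 -130.9  142. ] [ 522.7 -144.3  110. ]
[ 368   91   53   56 1588] [392.7 109.8]
[237 275  56  38 349] [264.6 293.1]
```

```bash
python3 - <<'E'
from h import *
s=snap('wrist');g=s['color'].astype(int).max(2)
for r in range(88,160,3):
    c=np.where(g[r,340:440]<100)[0]+340
    print(r,(c.min(),c.max(),len(c)) if len(c) else None)
for r in range(126,165,3): print(r,g[r,340:440:2].tolist())
E
```

```text
88 None
91 (np.int64(383), np.int64(387), 5)
94 (np.int64(374), np.int64(411), 38)
97 (np.int64(372), np.int64(414), 43)
100 (np.int64(369), np.int64(417), 49)
103 (np.int64(368), np.int64(418), 51)
106 (np.int64(367), np.int64(419), 53)
109 (np.int64(367), np.int64(419), 53)
112 (np.int64(368), np.int64(418), 51)
115 (np.int64(370), np.int64(417), 48)
118 (np.int64(373), np.int64(415), 43)
121 (np.int64(374), np.int64(412), 37)
124 (np.int64(374), np.int64(406), 21)
127 (np.int64(374), np.int64(380), 7)
130 (np.int64(374), np.int64(380), 7)
133 (np.int64(374), np.int64(380), 7)
136 (np.int64(374), np.int64(380), 7)
139 (np.int64(374), np.int64(427), 10)
142 (np.int64(374), np.int64(428), 12)
145 (np.int64(374), np.int64(429), 12)
148 (np.int64(399), np.int64(430), 6)
151 (np.int64(400), np.int64(401), 2)
154 (np.int64(348), np.int64(402), 7)
157 (np.int64(347), np.int64(402), 5)
126 [177, 171, 170, 169, 172, 162, 153, 156, 156, 159, 156, 157, 159, 133, 124, 125, 152, 66, 65, 64, 64, 171, 174, 173, 175, 171, 167, 173, 160, 147, 144, 137, 154, 173, 173, 174, 170, 173, 172, 175, 176, 1
[... 2363 characters left out ...]
223, 224, 227, 223, 179, 192, 162, 142, 227, 225, 225, 228, 168, 165, 160, 159, 163, 157, 161, 95, 56, 163, 196, 204, 205, 218, 226, 231, 231, 231, 231, 231, 232, 231, 231, 231, 172, 205, 214]
159 [224, 224, 224, 139, 65, 221, 224, 223, 224, 223, 222, 213, 205, 217, 210, 187, 219, 189, 208, 224, 223, 225, 228, 227, 164, 163, 162, 163, 161, 205, 193, 198, 225, 231, 231, 231, 232, 232, 232, 232, 232, 231, 231, 231, 231, 231, 231, 230, 230, 230]
162 [227, 225, 224, 133, 91, 224, 224, 224, 224, 224, 223, 218, 218, 212, 209, 172, 198, 176, 210, 226, 226, 223, 223, 223, 225, 225, 228, 230, 231, 232, 232, 232, 231, 232, 231, 231, 230, 232, 231, 230, 230, 230, 231, 231, 231, 230, 230, 230, 231, 231]
```

```bash
python3 -c "
from cell import manip;print(manip.job_done())"
```

```text
the job is handed in; nothing more can be done
None
```

The job is handed in at about 73 s: all four white jars are upright in the cradle, the clamp is wound back to about 6.27 rad (pad in about 4 mm, worked out from the crank angle, not measured), and the tensioner rests in the 0.28 notch, just past the marker at about 0.25. I viewed 16 pictures, two over the limit of 14.

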